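Gauge a strap on the bench micrometer

ROBOT

A 6-joint arm with a two-finger parallel gripper is mounted at the origin on the work surface. World frame = base frame: x ahead of the robot, y to its left, z up, the work surface at z = 0. Lengths are in m, angles in degrees, forces in N, time in s.
With the tool pointing down it reaches from about 0.25 to 0.725 m from the base axis. Payload 9.7 kg.
Tool frame: the origin (TCP) lies at the very end of the fingers, on their centre line; the grasp point (between the pads) lies 19 mm behind it; x points along the fingers, y is the direction in which the jaws open and shut, and the axes are right-handed (so a half turn about x gives the same grasp; the last joint's range is limited). The gripper opens to 85 mm and grips with 20 to 120 N. Pads are 22 mm wide; open, the fingers measure 114 mm over their backs; the gripper's body (76 mm by 85 mm) begins 54 mm behind the grasp point. The pads swing forward as they close: fully open they stand 13 mm farther back than shut.
Start: joints at [-66.807, 4.979, 10.078, 95.1, 0, 90], TCP at [0.217, -0.506, 0.231] pointing down, gripper open.
Joint ranges: [-179.16, 179.16], [-48.56, 103.87], [-65.8, 70.77], [-126.05, 130.52], [-82.76, 87.17], [-180, 180]. Speed limits (degrees/s): [127.2, 127.2, 147.25, 180, 180, 180].

INTERFACE

Orientations are given as [roll, pitch, yaw] about the fixed x, y, z axes, in that order (R = Rz(yaw) Ry(pitch) Rx(roll)).
In Python, from workcell import get_obs, cams, bot gives the robot as it stands.
- The arm moves only by the tool apply_moves, never from a script. Its argument "rows" is a list that holds one entry, the list of rows, each a list of 7 numbers: the shift along the tool's x, y, z in mm, then the turn, a rotation vector about the tool's x, y, z in rad, then the opening, from 0 (shut) to 1 (fully open). A call has 1 to 20 rows; each row is the pose to reach, as a shift and turn from the pose measured when the call began, along the tool's axes at that moment; what a row does not reach only later rows make up. A row lasts 1/10 s, in which the tool goes at most 50 mm and 8.59 degrees, less where a joint would pass 70% of its speed; a pose out of reach is approached as far as the arm can. A call with a gripper value outside its range is refused whole. The fingers move at their own pace and stop on an object; "newtons" is the grip in N (left out, the last holds). Time passes only in rows, so rows that repeat a pose let the fingers close. It gives the time, the measured TCP pose, the force and the opening at its end, in the units of the state.
- get_obs(): the state, without advancing time (a new reading comes with each control period).
- cams.camera(name): name is "side" or "top"; returns a dict with "pixels" (480x640x3 uint8, red, green, blue), "range_z" (480x640 float32, m along the optical axis (not along the pixel's ray), 0 where there is no reading), "fx", "fy", "cx", "cy" (pixels), "eye" and "attitude" of the camera in the world. Camera axes: x right, y up, looking along -z (the intrinsics and any distortion apply to the point x, -y, -z); pixel columns grow to the right and rows downward; lengths in m; the calibration is good to about 2 mm. A picture is of the moment at which its call begins.
- bot.job_done(): hands the job in, once; it reports no verdict.
Trained networks look in a picture, given as the dict that the camera call returned (one of the last four; its "shot" number tells which), for a name from the list of things; names that differ only in an ending like _2 or _b are one class to them, and where a whole thing is asked for, a point or a joint stands for the part that bears it (a point fixed in the world has none). Each returns a list of dicts, best first, with "confidence" (0 to 1); they miss things now and then, are a little off and sometimes report something else, mostly with a low value. They report only what shows in the picture. A call takes as long as a camera call. They do not tell look-alikes from the thing itself.
- cams.find_in(label, picture): "at" ([x, y, z] in m, in world coordinates, good to about 4 mm: the middle of the surface that is visible of it).
The state is a dict: "time": time; "q": joint angles; "qd": joint speeds; "joint_efforts": joint torques, N m; "ee_pos": TCP position; "tcp_rot": TCP orientation; "wrist_force": force on the tool from outside, world axes, zero at the start; "torque": the same for the moment, N m; "opening": finger opening in m.
Only numpy, scipy, OpenCV 4.12 (cv2) and the standard library are available. Lean on these libraries where they do the work, as an engineer would, in place of code of your own. Each camera call takes 0.05 s, during which the arm holds its last target.

TASK

Lay the long strap on the gauge's table with its square end in first, pointing straight in, centred under the spindle, and hold it flush against the stop for a moment with a light push of some 5 N. Then turn the small ratchet knob on top clockwise (seen from above) until the spindle nips the strap and the ratchet slips by about a quarter turn (never more than a third of a turn), and let go with the strap still nipped. Do not ram the stop or overtighten the spindle, and leave the other things on the bench where they are.

Things in the scene. Friction and masses are not known exactly. Their poses are not given: they have to be found in the camera images.
- gauge: Grey bench thickness gauge (vertical micrometer in a C-shaped frame), fixed. Origin: on the bench, under the upright spindle axis; z up, +x from the open throat to the back column. Base 170 x 74 x 15 mm, x -95 to +75. Overhead arm 38 wide, x -20 to +66, z 85 to 115. On it, on the axis, the thimble (diameter 30, z 118 to 146), then the ratchet knob; both turn but stay at their height.
- stop: Steel stop block, 40 mm wide, 22 high, at the back of the gauge's steel table. Origin: foot of its flat face, in the middle, on the table top: gauge x = 22, y = 0, z = 40 mm; axes as the gauge. The table is 40 mm wide in y, its top at z = 40, and runs from the stop face to 100 mm in front of it (-x), where it ends in the open.
- head: Overhead arm of the gauge, fixed to it; carries spindle, thimble and knob. Origin: on the spindle axis, middle of the arm's underside (gauge z = 85 mm). The steel spindle (diameter 14, axis 22 mm in front of the stop face) hangs from it; its flat tip starts 4 to 11 mm above a strap lying on the table, goes down 3.18 mm per rad of clockwise turn until it bears with about 16 N, and stays where left.
- ratchet (a joint): Slip angle (rad) of the ratchet knob on the thimble: 0 at the start, grows while the knob is turned clockwise from above and the thimble stands still, unchanged while the thimble turns along. The clutch slips smoothly at 0.12 N m; the free thimble turns at 0.07 N m. Turning the knob anticlockwise lifts the spindle again.
- knob (a point): Point on the axis of the ratchet knob, at gauge z = 170 mm. Knob: upright knurled steel cylinder, diameter 22 mm, from z = 151 to 181 mm, free all round; narrower than the thimble below it.
- strap: Loose flat aluminium strap, 170 x 30 x 8 mm, about 0.11 kg, lying flat on the bench. Origin: centre of its underside; x along it towards the square end, z up. Square end at x = +85; the other end is round (radius 15) and reaches x = -85. Its square end points roughly away from the robot at the start. Bearing down on its outer end makes it drag on the table and tips the nose up.
- square_end (a point): Middle of the lower edge of the strap's square end (strap x = +85, z = 0).
- offcut: Look-alike, to be left alone: loose flat aluminium offcut, 90 x 22 x 8 mm, both ends square. Origin: centre of its underside.
- bush_a: Dark steel bush, diameter 34, 30 high, loose bystander. Origin: centre of its underside.
- bush_b: Dark steel bush, diameter 42, 24 high, loose bystander between the robot and the gauge. Origin: centre of its underside.
- bush_c: Dark steel bush, diameter 38, 36 high, loose bystander. Origin: centre of its underside.
- tin: Copper-coloured tin, diameter 90, 100 high, with punches standing in it (to 180 high), bystander. Origin: centre of its underside.
- hammer: Hammer lying on the bench at the far left, bystander. Origin: in its middle, on the bench.
- wrench: Wrench lying on the bench at the right, bystander. Origin: in its middle, on the bench.
Mind the look-alikes: they are no part of the job. Leave any red look-alike of the strap alone.

How it is judged:
By the outcome, as a careful person would: the job done as asked, in the order asked, and still so for the second after the job is handed in, with the robot touching nothing.
It also fails if it takes over 72 s, if anything falls off the work surface, if the arm or the gripper's body presses on something with over 40 N, if the wrist force passes 120 N, or if a joint passes its speed limit or range.

## Working session

There is one attempt and no reset: what is moved stays moved. The work goes in short steps, Python scripts to look and compute and a tool call to move; the robot and the scene stay as the last step left them, time stands still between calls to the robot, and variables do not carry over. Pictures are saved under pics/ and viewed, and the job is handed in when it is done.

Besides the shell and the picture viewer there is one more tool, called after "Emit:" by a JSON object that holds its "api" and its "payload", one argument or row to a line. apply_moves: Moves the arm, as the interface text tells. Its arguments: {"type":"object","properties":{"rows":{"type":"array"},"newtons":{"type":"number"}},"required":["rows"]}

```bash
mkdir -p pics; ls; python3 - <<'E'
from workcell import get_obs,cams,bot
import cv2,numpy as np
o=get_obs();print(o)
for n in("side","top"):
    p=cams.camera(n);cv2.imwrite(f"pics/{n}0.png",p["pixels"][:,:,::-1])
    print(n,p["fx"],p["fy"],p["cx"],p["cy"],p["eye"],p["attitude"],p.keys())
    np.savez(f"{n}0.npz",**{k:p[k] for k in("pixels","range_z","fx","fy","cx","cy","eye","attitude")})
    for l in("gauge","stop","head","knob","strap","square_end","offcut","bush_a","tin"):
        for r in cams.find_in(l,p)[:4]:print(l,np.round(r["at"],4),round(r["confidence"],2))
E
```

```text
pics
{'time': 0.0, 'q': array([-6.68086169e+01,  5.01104434e+00,  1.00363345e+01,  9.50999439e+01,
        2.40281563e-03,  8.99996975e+01]), 'qd': array([-0.01264871, -0.00980935,  0.037342  , -0.00800908,  0.01039378,
        0.05498619]), 'joint_efforts': array([-7.85694665e-04, -5.20391321e+01,  4.64799857e+01,  1.65541435e-02,
       -8.16596480e-05, -1.59647237e-05]), 'ee_pos': array([ 0.21651599, -0.50534921,  0.23060045]), 'tcp_rot': array([-91.84379521,  89.92530761, 111.34788889]), 'wrist_force': array([-0.81627076, -0.14032669, -0.62297812]), 'torque': array([-0.01222671,  0.00558232,  0.0302714 ]), 'opening': 0.08542691173847274}
side 578.6693385380754 578.6693385380754 317.7197878902046 244.83059660394088 [-0.08823949  1.02376624  0.84593482] [  60.18751395    0.28627561 -149.71039888] dict_keys(['pixels', 'range_z', 'fx', 'fy', 'cx', 'cy', 'eye', 'attitude', 'shot'])
gauge [0.6232 0.0089 0.0426] 0.83
stop [ 0.4563 -0.4011  0.0044] 0.67
head [6.223e-01 2.000e-04 1.169e-01] 0.72
knob [ 0.5526 -0.2746  0.0096] 0.68
knob [0.6231 0.0065 0.0371] 0.63
knob [ 0.458  -0.4022  0.
[... 669 characters left out ...]
73 -91.15603838] dict_keys(['pixels', 'range_z', 'fx', 'fy', 'cx', 'cy', 'eye', 'attitude', 'shot'])
gauge [ 0.6124 -0.0104  0.043 ] 0.58
stop [ 0.6106 -0.0099  0.039 ] 0.59
head [ 0.6288 -0.0108  0.1114] 0.52
knob [ 0.5506 -0.2713  0.0102] 0.34
strap [ 0.5513 -0.2714  0.0099] 0.83
strap [ 0.3311 -0.2311  0.0043] 0.82
strap [0.3351 0.0935 0.0062] 0.75
strap [ 0.5199 -0.6296  0.008 ] 0.68
square_end [ 0.3354 -0.2246  0.0041] 0.87
square_end [0.3327 0.0948 0.006 ] 0.84
square_end [ 0.5477 -0.2721  0.0124] 0.7
square_end [ 0.52   -0.6281  0.0075] 0.65
offcut [ 0.4369 -0.038   0.0234] 0.67
offcut [0.5223 0.2603 0.0063] 0.47
bush_a [ 0.4343 -0.04    0.0229] 0.53
tin [ 0.7122 -0.39    0.0548] 0.88
```

View pics/side0.png

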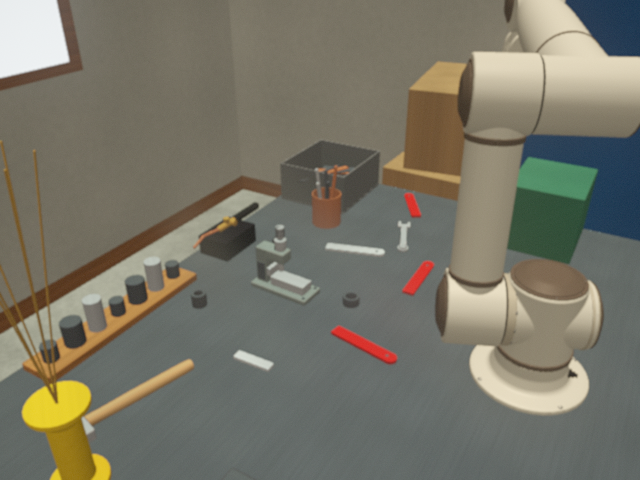

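View pics/top0.png

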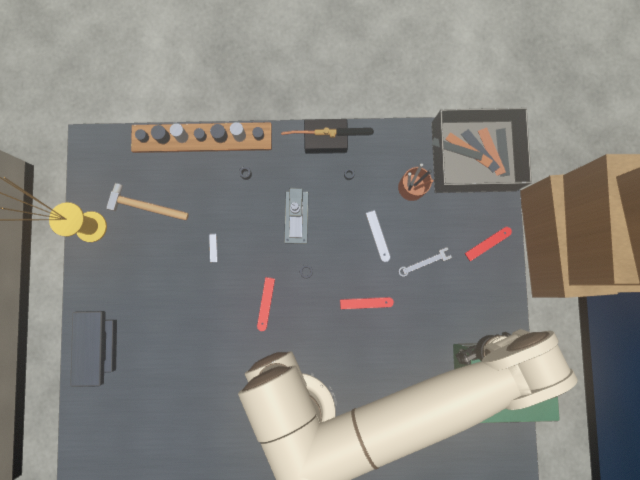

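```bash
cat > h.py <<'E'
import numpy as np,cv2
from scipy.spatial.transform import Rotation as Ro
def Rm(rpy): return Ro.from_euler('xyz',rpy,degrees=True).as_matrix()
def ray(p,u,v):
    d=np.stack([(u-p["cx"])/p["fx"],-(v-p["cy"])/p["fy"],-np.ones_like(u*1.0)],-1)
    return d@Rm(p["attitude"]).T
def plane(p,u,v,z):
    d=ray(p,np.asarray(u,float),np.asarray(v,float)); e=np.asarray(p["eye"])
    return e+d*((z-e[2])/d[...,2])[...,None]
def cloud(p):
    v,u=np.mgrid[:480,:640].astype(float)
    return np.asarray(p["eye"])+ray(p,u,v)*p["range_z"][...,None]
def proj(p,X):
    c=(np.asarray(X)-p["eye"])@Rm(p["attitude"])
    return np.stack([p["cx"]+p["fx"]*c[...,0]/-c[...,2],p["cy"]-p["fy"]*c[...,1]/-c[...,2]],-1)
E
python3 - <<'E'
from h import *
for n,box in(("top",(260,170,400,290)),("side",(240,215,400,310))):
    p=dict(np.load(n+"0.npz"));im=p["pixels"][:,:,::-1]
    x0,y0,x1,y1=box
    c=im[y0:y1,x0:x1];cv2.imwrite(f"pics/{n}crop.png",cv2.resize(c,None,fx=5 if n=="top" else 5,fy=5,interpolation=cv2.INTER_CUBIC))
    C=cloud(p)
    # strap mask
    m=(im.min(-1)>140)&(np.ptp(im.astype(int),axis=-1)<40)
    k,lab,st,ce=cv2.connectedComponentsWithStats(m.astype(np.uint8))
    for i in range(1,k):
        if st[i,4]<60: continue
        s=C[lab==i];s=s[p["range_z"][lab==i]>0]
        if len(s)<10:continue
        md=np.median(s,0)
        if abs(md[2])<.06 and .2<md[0]<.8:
            vv,uu=np.nonzero(lab==i);X=plane(p,uu,vv,.008)[:,:2].astype(np.float32)
            print(n,st[i],np.round(md,4),cv2.minAreaRect(X))
    s=C.reshape(-1,3);
    w=(abs(s[:,0]-.62)<.13)&(abs(s[:,1])<.08)
    for a,b in((.012,.02),(.035,.045),(.045,.051),(.06,.065),(.11,.12),(.14,.152),(.175,.19)):
        q=s[w&(s[:,2]>a)&(s[:,2]<b)]
        if len(q)>5: print(n,a,b,len(q),np.round(q.min(0),4),np.round(q.max(0),4),np.round(q.mean(0),4))
E
```

```text
top [ 442  123   72   61 2007] [ 0.7874 -0.5811  0.0065] ((0.8218930959701538, -0.6122478246688843), (0.22960825264453888, 0.2046140730381012), 89.60874938964844)
top [107 183  14  27 203] [0.6932 0.5801 0.026 ] ((0.6996752023696899, 0.5873320698738098), (0.02598900906741619, 0.08842311054468155), 74.6214828491211)
top [ 285  189   23   54 1009] [ 0.6128 -0.0117  0.0359] ((0.623640775680542, -0.00950680673122406), (0.07121524214744568, 0.17550764977931976), 87.07097625732422)
top [366 210  24  52 524] [ 0.5511 -0.2752  0.0088] ((0.5507386922836304, -0.27562302350997925), (0.17215412855148315, 0.03219003602862358), 16.46176528930664)
top [209 234   9  28 207] [0.5255 0.2613 0.008 ] ((0.5237501859664917, 0.2615625560283661), (0.0889429822564125, 0.02397400140762329), 2.4192543029785156)
top [399 247  53  30 345] [ 0.4633 -0.4277  0.0082] ((0.4625440835952759, -0.420840859413147), (0.037654440850019455, 0.17912334203720093), 20.500717163085938)
top 0.012 0.02 390 [ 0.4925 -0.0653  0.012 ] [0.7379 0.0743 0.02  ] [ 0.6053 -0.0112  0.016 ]
top 0.035 0.045 194 [ 0.5485 -0.0304  0.0352] [0.6
[... 1328 characters left out ...]
06, 0.0459003746509552), 61.551910400390625)
side 0.012 0.02 469 [ 0.5302 -0.0435  0.012 ] [0.7045 0.0348 0.0199] [0.602  0.0112 0.0152]
side 0.035 0.045 438 [ 0.5469 -0.0294  0.0351] [0.6953 0.0177 0.0449] [ 0.6064 -0.0035  0.0397]
side 0.045 0.051 48 [ 0.5857 -0.0254  0.045 ] [0.6919 0.0169 0.0508] [0.6592 0.0035 0.0478]
side 0.06 0.065 60 [ 0.6199 -0.0241  0.06  ] [0.6969 0.0157 0.0649] [ 0.6595 -0.0019  0.0622]
side 0.11 0.12 238 [ 0.6058 -0.0316  0.11  ] [0.6965 0.0144 0.1189] [ 0.6523 -0.0038  0.1144]
side 0.14 0.152 69 [ 0.6113 -0.021   0.14  ] [0.6435 0.0084 0.152 ] [ 0.6249 -0.0027  0.1446]
side 0.175 0.19 49 [ 0.6181 -0.0178  0.1753] [0.6397 0.0055 0.184 ] [ 0.6264 -0.0046  0.1799]
```

View pics/topcrop.png

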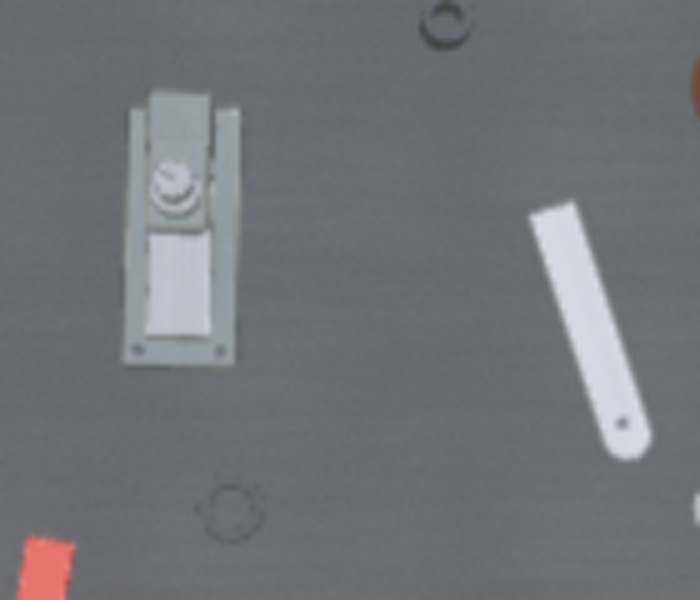

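View pics/sidecrop.png

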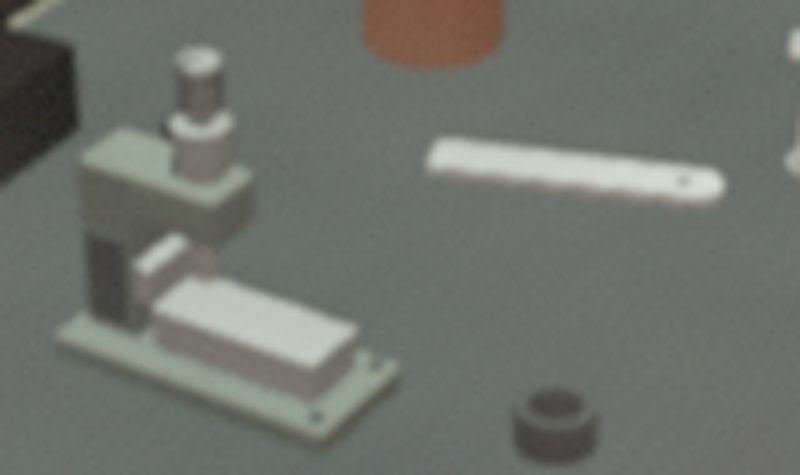

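```bash
cat > fit.py <<'E'
from h import *
from scipy.optimize import least_squares
P={n:dict(np.load(n+"0.npz")) for n in("top","side")}
org={"top":(260,170),"side":(240,215)}
pts={"top":[((122,366),(-95,37,15)),((234,366),(-95,-37,15)),((240,108),(75,-37,15)),((145,336),(-78,20,40)),((211,336),(-78,-20,40)),((146,231),(-20,19,115)),((206,231),(-20,-19,115)),((152,91),(66,19,115)),((211,94),(66,-19,115)),((173,180),(0,0,181))],
"side":[((320,443),(-95,37,15)),((400,366),(-95,-37,15)),((57,333),(75,37,15)),((312,364),(-78,20,40)),((358,330),(-78,-20,40)),((212,205),(-20,19,115)),((254,178),(-20,-19,115)),((82,157),(66,19,115)),((123,126),(66,-19,115)),((200,60),(0,0,181))]}
def res(t,cams):
    r=[]
    R=Ro.from_euler('z',t[2]).as_matrix()
    for n in cams:
        for (U,V),g in pts[n]:
            uv=np.array([(U+.5)/5-.5+org[n][0],(V+.5)/5-.5+org[n][1]])
            r.append(proj(P[n],R@(np.array(g)/1000)+[t[0],t[1],0])-uv)
    return np.array(r).ravel()
for c in(["top"],["side"],["top","side"]):
    s=least_squares(lambda t:res(t,c),[.625,-.01,0],loss="soft_l1")
    print(c,np.round(s.x[:2],4),np.rad2deg(s.x[2]));print(np.round(res(s.x,c).reshape(-1,2),1).tolist())
E
python3 fit.py
```

```text
['top'] [ 0.6272 -0.0103] -2.424938551100104
[[-0.1, -0.0], [0.4, 0.5], [0.4, 0.3], [0.3, 0.0], [-0.3, 0.3], [-0.2, -0.4], [0.2, -0.1], [-0.6, -0.0], [-0.1, -0.3], [0.0, -0.1]]
['side'] [ 0.6261 -0.0069] -3.6468338438954753
[[0.0, -1.0], [0.7, 0.3], [-0.7, -0.1], [-0.2, 1.0], [-0.2, 0.3], [0.2, -0.0], [1.0, -1.1], [-0.9, -0.0], [0.3, 0.0], [-0.2, 0.2]]
['top', 'side'] [ 0.6273 -0.0092] -2.9621202233810036
[[-0.7, -0.2], [-0.3, 0.6], [0.3, 0.4], [-0.3, -0.1], [-0.9, 0.3], [-0.6, -0.5], [-0.2, -0.1], [-0.7, -0.1], [-0.2, -0.3], [-0.4, -0.1], [0.5, -1.8], [0.9, -0.6], [-0.6, -0.4], [0.2, 0.2], [-0.0, -0.4], [0.5, -0.6], [1.1, -1.7], [-0.9, -0.4], [0.2, -0.4], [-0.0, -0.3]]
```

```bash
cat >> h.py <<'E'
def down(yaw): # tool x down, tool y at world angle yaw
    a=np.deg2rad(yaw);y=np.array([np.cos(a),np.sin(a),0]);x=np.array([0,0,-1.]);return np.stack([x,y,np.cross(x,y)],1)
def delta(o,pos,R):
    R0=Rm(o["tcp_rot"]);print("shift mm",np.round(R0.T@(np.asarray(pos)-o["ee_pos"])*1000,1),"rotvec",np.round(Ro.from_matrix(R0.T@R).as_rotvec(),3), "dist",np.round(np.linalg.norm(np.asarray(pos)-o["ee_pos"])*1000),"mm")
E
python3 - <<'E'
from h import *
from workcell import get_obs
o=get_obs();print(np.round(Rm(o["tcp_rot"]),3), o["q"])
yaw=16.3
c=np.array([.5506,-.274]);d=np.array([np.cos(np.deg2rad(yaw)),np.sin(np.deg2rad(yaw))])
g=c-.045*d;print(g)
for a in(yaw+90,yaw-90): delta(o,[g[0],g[1],.10],down(a))
E
```

```text
[[ 0.     0.394 -0.919]
 [-0.    -0.919 -0.394]
 [-1.     0.    -0.   ]] [-6.68046278e+01  4.97681443e+00  1.00795817e+01  9.51002308e+01
  4.59780699e-04  8.99989935e+01]
[ 0.50740876 -0.28663   ]
shift mm [ 131.3  -86.7 -353.5] rotvec [-3.021  0.    -0.   ] dist 387.0 mm
shift mm [ 131.3  -86.7 -353.5] rotvec [ 0.12 -0.   -0.  ] dist 387.0 mm
```

Emit:
{"api": "apply_moves", "payload": {
  "rows": [
    [[33,-22,-88,0.03,0,0,0.6],[66,-43,-177,0.06,0,0,0.6],[98,-65,-265,0.09,0,0,0.6],[131,-87,-353,0.12,0,0,0.6],[131,-87,-353,0.12,0,0,0.6],[131,-87,-353,0.12,0,0,0.6],[131,-87,-353,0.12,0,0,0.6],[131,-87,-353,0.12,0,0,0.6],[131,-87,-353,0.12,0,0,0.6],[131,-87,-353,0.12,0,0,0.6],[131,-87,-353,0.12,0,0,0.6],[131,-87,-353,0.12,0,0,0.6]]
  ]
}}

```text
time: 2.2
ee_pos: [0.5063, -0.2876, 0.101]
tcp_rot: [123.7, 89.9, -40.1]
wrist_force: [-0.3, -0.2, 0.0]
opening: 0.0509
```

```bash
cat > look.py <<'E'
import sys
from h import *
from workcell import cams,get_obs
def shot(n,tag,box,f=5):
    p=cams.camera(n);x0,y0,x1,y1=box
    cv2.imwrite(f"pics/{tag}.png",cv2.resize(p["pixels"][y0:y1,x0:x1,::-1],None,fx=f,fy=f,interpolation=cv2.INTER_CUBIC))
    np.savez(f"{tag}.npz",**{k:p[k] for k in("pixels","range_z","fx","fy","cx","cy","eye","attitude")})
    return p
E
python3 - <<'E'
from look import *
o=get_obs();print(o["q"],o["tcp_rot"],o["ee_pos"])
for n,b in(("side",(300,180,420,280)),("top",(330,170,450,290))):
    p=shot(n,n+"1",b);print(proj(p,o["ee_pos"]), proj(p,[.5063,-.2876,0.008]),b)
E
```

```text
[-2.95898745e+01  8.72327390e+00 -2.12557897e-01  8.10073566e+01
 -1.05461527e-02  1.34179346e+02] [123.66303014  89.94221779 -40.10619567] [ 0.50628803 -0.28755362  0.10101823]
[372.17209129 221.02517666] [370.81949716 249.83429384] (300, 180, 420, 280)
[386.03780156 246.96260396] [382.26919837 249.49265065] (330, 170, 450, 290)
```

View pics/side1.png

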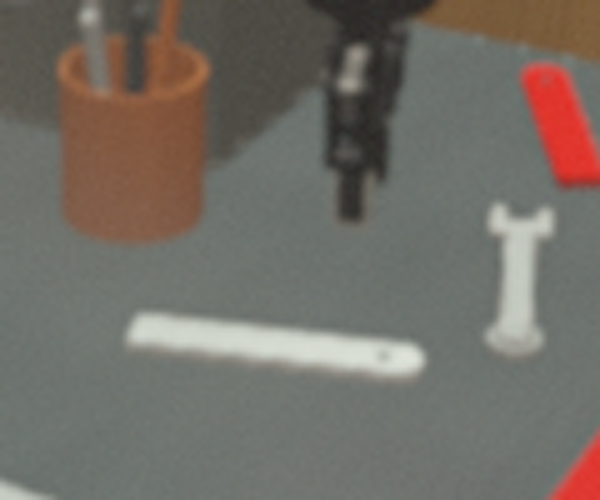

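View pics/top1.png

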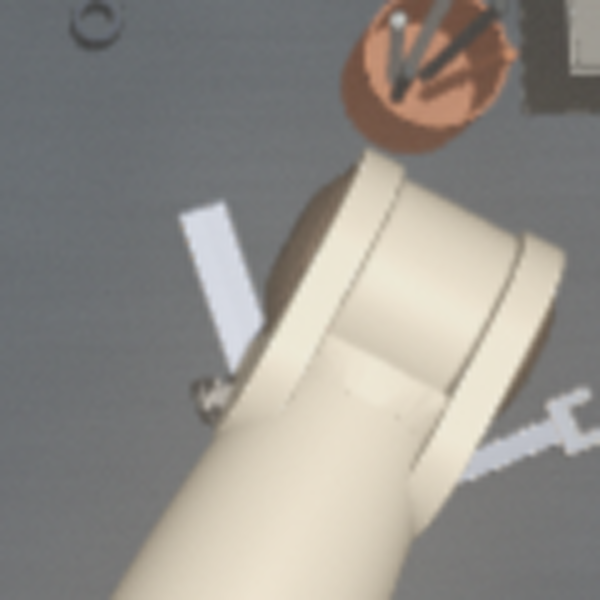

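Emit:
{"api": "apply_moves", "payload": {
  "rows": [
    [[0,0,0,-0.15,0,0,0.6],[0,0,0,-0.3,0,0,0.6],[0,0,0,-0.45,0,0,0.6],[0,0,0,-0.6,0,0,0.6],[0,0,0,-0.75,0,0,0.6],[0,0,0,-0.9,0,0,0.6],[0,0,0,-1.05,0,0,0.6],[0,0,0,-1.2,0,0,0.6],[0,0,0,-1.35,0,0,0.6],[0,0,0,-1.5,0,0,0.6],[0,0,0,-1.65,0,0,0.6],[0,0,0,-1.8,0,0,0.6],[10,0,0,-1.95,0,0,0.6],[20,0,0,-2.1,0,0,0.6],[30,0,0,-2.25,0,0,0.6],[40,0,0,-2.4,0,0,0.6],[50,0,0,-2.55,0,0,0.6],[50,0,0,-2.7,0,0,0.6],[50,0,0,-2.85,0,0,0.6],[50,0,0,-3.0,0,0,0.6]]
  ]
}}

```text
time: 4.3
ee_pos: [0.506, -0.2881, 0.0512]
tcp_rot: [-40.3, 89.9, -31.9]
wrist_force: [0.4, -0.0, -0.2]
opening: 0.0513
```

```bash
cat > t.py <<'E'
from look import *
o=get_obs();print(o["q"],o["ee_pos"],o["tcp_rot"])
yaw=16.3
c=np.array([.5506,-.274]);d=np.array([np.cos(np.deg2rad(yaw)),np.sin(np.deg2rad(yaw))])
g=c-.045*d
delta(o,[g[0],g[1],.02],down(yaw+90));delta(o,[g[0],g[1],.001],down(yaw+90))
E
python3 t.py
```

```text
[-2.96517630e+01  9.61328064e+00 -4.74544997e+00  7.55654048e+01
 -2.97453062e-03 -3.80645362e+01] [ 0.50601367 -0.28807779  0.05121504] [-40.30986097  89.92407709 -31.89708972]
shift mm [31.2  1.3  1.6] rotvec [-0.138  0.001  0.001] dist 31.0 mm
shift mm [50.2  1.3  1.5] rotvec [-0.138  0.001  0.001] dist 50.0 mm
```

Emit:
{"api": "apply_moves", "payload": {
  "rows": [
    [[20,1.3,1.6,-0.138,0,0,0.6],[38,1.3,1.6,-0.138,0,0,0.6],[38,1.3,1.6,-0.138,0,0,0.6],[38,1.3,1.6,-0.138,0,0,0.6]]
  ]
}}

```text
time: 4.7
ee_pos: [0.5072, -0.2869, 0.0137]
tcp_rot: [-50.9, 89.9, -34.6]
wrist_force: [-0.5, -0.3, 0.5]
opening: 0.0515
```

```bash
python3 t.py; python3 - <<'E'
from look import *
o=get_obs()
p=shot("side","side2",(300,200,420,280),6);print(proj(p,o["ee_pos"]))
E
```

```text
[-2.94955956e+01  1.07785838e+01 -7.64561744e+00  7.15059084e+01
 -6.26115301e-03 -4.57442955e+01] [ 0.50716766 -0.28692597  0.01367156] [-50.86349655  89.92982983 -34.61480045]
shift mm [-6.3  0.2  0.3] rotvec [-0.001  0.001  0.001] dist 6.0 mm
shift mm [12.7  0.2  0.3] rotvec [-0.001  0.001  0.001] dist 13.0 mm
[370.52333587 248.15031441]
```

View pics/side2.png

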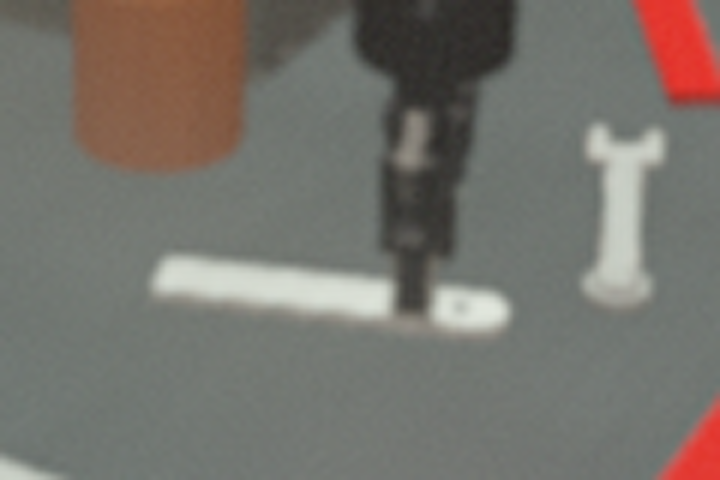

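Emit:
{"api": "apply_moves", "payload": {
  "rows": [
    [[6,0.2,0.3,0,0,0,0.6],[12,0.2,0.3,0,0,0,0.6],[12,0.2,0.3,0,0,0,0.4],[12,0.2,0.3,0,0,0,0.2],[12,0.2,0.3,0,0,0,0.2],[12,0.2,0.3,0,0,0,0.2],[12,0.2,0.3,0,0,0,0.2],[12,0.2,0.3,0,0,0,0.2]]
  ],
  "newtons": 50
}}

```text
time: 5.55
ee_pos: [0.5079, -0.2868, 0.0023]
tcp_rot: [-47.8, 89.9, -31.6]
wrist_force: [-0.1, 0.6, -0.3]
opening: 0.0282
```

```bash
python3 - <<'E'
from look import *
o=get_obs();print(o)
p=shot("side","side3",(300,200,420,280),6);print(proj(p,o["ee_pos"]))
E
```

```text
{'time': 5.55, 'q': array([-2.94505635e+01,  1.11947001e+01, -8.46391482e+00,  7.02042687e+01,
       -5.11202655e-03, -4.57126413e+01]), 'qd': array([ 0.02869979, -0.10724726,  0.04438654, -0.00860811, -0.0391482 ,
        0.0192865 ]), 'joint_efforts': array([-1.58858404e-02, -5.80993831e+01,  4.56434333e+01,  2.03402806e-02,
       -1.11622931e-02, -7.82177027e-03]), 'ee_pos': array([ 0.50790735, -0.28681112,  0.00227173]), 'tcp_rot': array([-47.84777213,  89.86278836, -31.58570043]), 'wrist_force': array([-0.1117826 ,  0.59362926, -0.25387914]), 'torque': array([ 0.00395736, -0.04481305, -0.01626952]), 'opening': 0.028233631714642122}
[370.11291153 251.5362708 ]
```

View pics/side3.png

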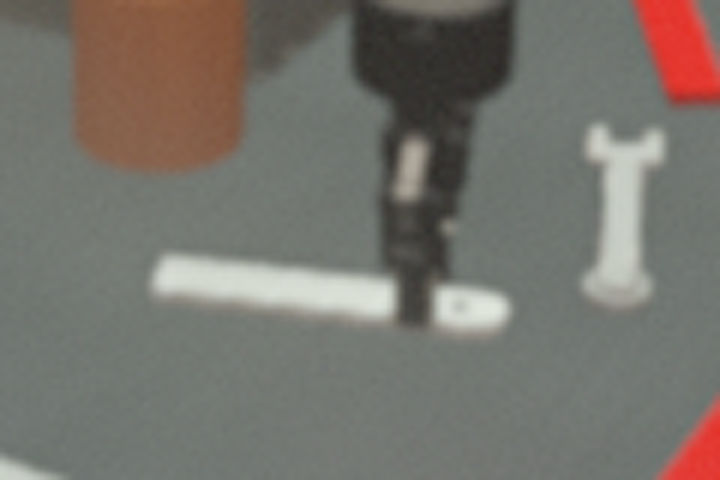

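Emit:
{"api": "apply_moves", "payload": {
  "rows": [
    [[-15,0,0,0,0,0,0.2],[-30,0,0,0,0,0,0.2],[-45,0,0,0,0,0,0.2],[-60,0,0,0,0,0,0.2],[-60,0,0,0,0,0,0.2],[-60,0,0,0,0,0,0.2]]
  ]
}}

```text
time: 6.2
ee_pos: [0.508, -0.2869, 0.0628]
tcp_rot: [-47.0, 89.8, -30.7]
wrist_force: [-0.7, -0.1, -1.4]
opening: 0.0282
```

```bash
python3 - <<'E'
from look import *
o=get_obs();print(o["ee_pos"],o["opening"])
p=shot("side","side4",(240,170,420,290),4)
G=np.array([.627,-.009]);a=np.deg2rad(-2.8);R=np.array([[np.cos(a),-np.sin(a)],[np.sin(a),np.cos(a)]])
for x in(-.170,):
    g=G+R@[x,0];print(g);delta(o,[g[0],g[1],.062],down(90-2.8))
E
```

```text
[ 0.50803874 -0.28689326  0.06280031] 0.028182832597153856
[ 0.45720296 -0.00069554]
shift mm [2.00e-01 2.89e+02 3.13e+01] rotvec [0.333 0.003 0.002] dist 291.0 mm
```

View pics/side4.png

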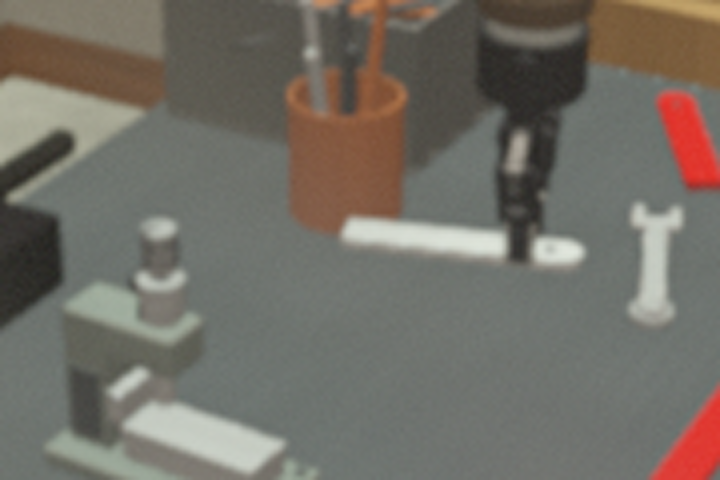

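Emit:
{"api": "apply_moves", "payload": {
  "rows": [
    [[0,30,-10,0.05,0,0,0.2],[0,65,-20,0.1,0,0,0.2],[0,105,-25,0.15,0,0,0.2],[0,145,-20,0.2,0,0,0.2],[0,185,-5,0.25,0,0,0.2],[0,225,10,0.3,0,0,0.2],[0,260,22,0.333,0,0,0.2],[0,280,28,0.333,0,0,0.2],[0,289,31,0.333,0,0,0.2],[0,289,31,0.333,0,0,0.2],[0,289,31,0.333,0,0,0.2]]
  ]
}}

```text
time: 7.35
ee_pos: [0.4563, -0.0011, 0.0612]
tcp_rot: [-49.1, 89.9, -51.9]
wrist_force: [1.1, -0.2, -1.4]
opening: 0.0284
```

```bash
python3 - <<'E'
from look import *
o=get_obs();print(o["ee_pos"],o["opening"],o["q"],o["wrist_force"])
p=shot("side","side5",(240,190,400,310),5)
p=shot("top","top5",(260,170,360,290),5)
E
```

```text
[ 0.45630905 -0.0011407   0.06119519] 0.028424583522237493 [ -0.09433651  -7.81100278 -21.2773391   76.47213523  -0.07828225
   2.72799413] [ 1.10859146 -0.19683995 -1.44482343]
```

View pics/side5.png

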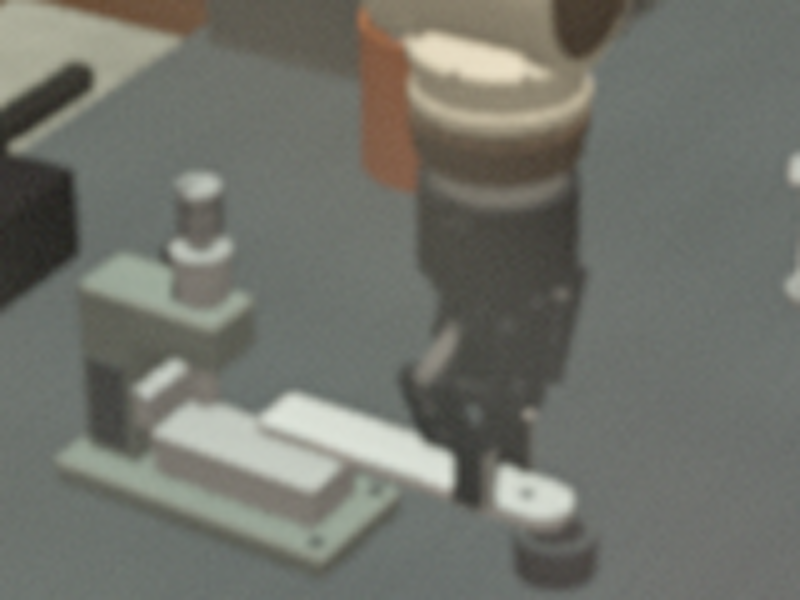

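View pics/top5.png

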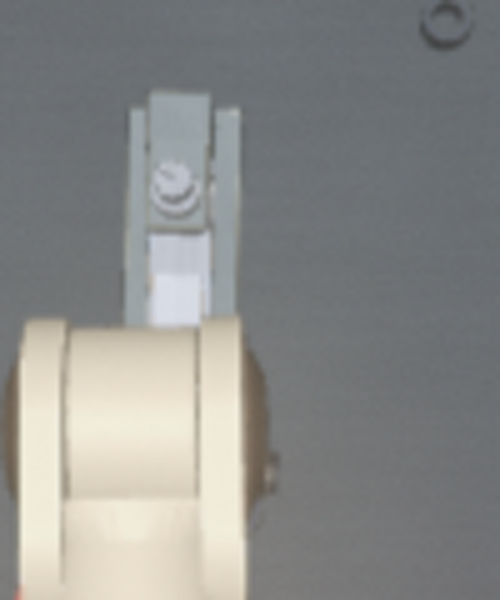

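```bash
python3 - <<'E'
from h import *
p=dict(np.load("top5.npz"));g=p["pixels"].astype(float).mean(-1)
for a,b in((218,223),(226,230),(230,234)):
    print(a,b,[f"{u}:{x:.0f}" for u,x in zip(range(282,308),g[a:b,282:308].mean(0))])
for c in (g[205:236,288:301],):print(np.round(c.mean(1)).astype(int))
q=dict(np.load("top0.npz"));g=q["pixels"].astype(float).mean(-1)
for a,b in((218,223),(226,230),(230,234)):
    print(a,b,[f"{u}:{x:.0f}" for u,x in zip(range(282,308),g[a:b,282:308].mean(0))])
E
python3 - <<'E'
import cv2
im=cv2.imread("pics/top5.png")
cv2.imwrite("pics/top5z.png",cv2.resize(im[200:340,110:250],None,fx=4,fy=4,interpolation=cv2.INTER_CUBIC))
E
```

```text
218 223 ['282:116', '283:116', '284:123', '285:158', '286:160', '287:159', '288:157', '289:155', '290:195', '291:199', '292:199', '293:201', '294:200', '295:198', '296:197', '297:199', '298:196', '299:198', '300:200', '301:196', '302:154', '303:155', '304:157', '305:157', '306:156', '307:133']
226 230 ['282:117', '283:116', '284:112', '285:153', '286:161', '287:161', '288:160', '289:158', '290:193', '291:218', '292:221', '293:221', '294:222', '295:220', '296:220', '297:220', '298:219', '299:217', '300:198', '301:200', '302:159', '303:157', '304:158', '305:159', '306:157', '307:123']
230 234 ['282:118', '283:117', '284:121', '285:156', '286:161', '287:161', '288:162', '289:178', '290:203', '291:219', '292:221', '293:222', '294:222', '295:219', '296:220', '297:220', '298:220', '299:216', '300:185', '301:189', '302:158', '303:159', '304:159', '305:159', '306:158', '307:132']
[172 178 175 169 154 159 165 151 152 159 145 139 183 191 191 191 193 193
 193 196 205 207 206 206 208 209 209 208 207 202 178]
218 223 ['282:108', '283:108', '284:115', '285:153', '286:155', '287:154', '288:153', '289:150', '290:191', '291:196', '292:195', '293:197', '294:196', '295:194', '296:193', '297:195', '298:192', '299:194', '300:196', '301:192', '302:150', '303:150', '304:152', '305:152', '306:151', '307:128']
226 230 ['282:108', '283:107', '284:103', '285:147', '286:155', '287:155', '288:154', '289:153', '290:190', '291:196', '292:196', '293:198', '294:197', '295:194', '296:193', '297:195', '298:194', '299:195', '300:197', '301:197', '302:154', '303:152', '304:153', '305:153', '306:152', '307:116']
230 234 ['282:108', '283:109', '284:112', '285:150', '286:156', '287:155', '288:156', '289:172', '290:192', '291:196', '292:196', '293:198', '294:196', '295:194', '296:193', '297:195', '298:194', '299:195', '300:197', '301:197', '302:156', '303:153', '304:154', '305:154', '306:152', '307:115']
```

View pics/top5z.png

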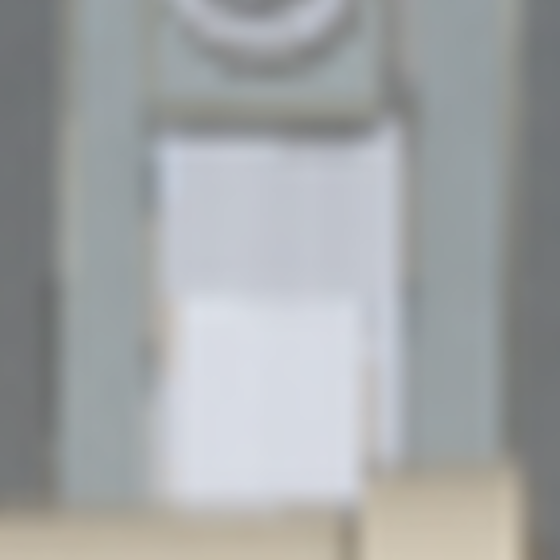

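```bash
python3 - <<'E'
from h import *
p=dict(np.load("top5.npz"))
print("strap",plane(p,294.9,228,.067),plane(p,294.9,224.6,.067),"table",plane(p,295.7,221,.04),plane(p,295.6,228,.04))
# expected nose from robot
a=np.deg2rad(-2.8);print("robot nose",np.array([.4563,-.0011])+.130*np.array([np.cos(a),np.sin(a)]))
for n in(-2.4,-2.8,-3.2):
  a=np.deg2rad(n);print([ (np.array([.6272,-.0103])+x*np.array([np.cos(a),np.sin(a)])).round(4) for x in(-.03,-.05)])
E
```

```text
strap [ 0.57472987 -0.00745348  0.067     ] [ 0.5855128  -0.00762206  0.067     ] table [ 0.60062338 -0.00945366  0.04      ] [ 0.57805687 -0.00877749  0.04      ]
robot nose [ 0.5861448  -0.00745047]
[array([ 0.5972, -0.009 ]), array([ 0.5772, -0.0082])]
[array([ 0.5972, -0.0088]), array([ 0.5773, -0.0079])]
[array([ 0.5972, -0.0086]), array([ 0.5773, -0.0075])]
```

```bash
python3 - <<'E'
from h import *
from scipy.optimize import curve_fit
p=dict(np.load("top0.npz"));g=p["pixels"].astype(float).mean(-1)
def edge(v,u0,w,s):
    u=np.arange(u0-w,u0+w+1);d=np.clip(s*np.gradient(g[v])[u],0,None)
    return (u*d).sum()/d.sum() if d.max()>8 else np.nan
for name,u0f,rows,z,s in(("baseL",(284.4,285.9),(196,238),.015,1),("baseR",(306.4,307.8),(196,238),.015,-1),("tabL",(289.2,289.8),(219,235),.04,1),("tabR",(301.5,301.7),(219,235),.04,-1)):
    V=np.arange(*rows);U=[]
    for v in V:
        f=(rows[1]-v)/(rows[1]-rows[0]);u0=u0f[0]+f*(u0f[1]-u0f[0]);U.append(edge(v,int(round(u0)),2,s))
    U=np.array(U);k=~np.isnan(U);X=plane(p,U[k],V[k],z)
    from numpy.polynomial import polynomial as P
    c=np.polyfit(X[:,0],X[:,1],1);r=X[:,1]-np.polyval(c,X[:,0])
    k2=abs(r)<2*r.std()+1e-6;c=np.polyfit(X[k2,0],X[k2,1],1)
    print(name,k2.sum(),"yaw",np.rad2deg(np.arctan(c[0])).round(2),"y at .58",np.polyval(c,.58).round(4),"at .627",np.polyval(c,.627).round(4),r.std().round(4))
from workcell import get_obs
o=get_obs();R=Rm(o["tcp_rot"]);print("jaw yaw",np.rad2deg(np.arctan2(R[1,1],R[0,1]))-90,R[:,0])
E
```

```text
baseL 40 yaw -2.37 y at .58 0.028 at .627 0.026 0.0006
baseR 40 yaw -2.79 y at .58 -0.0439 at .627 -0.0462 0.0005
tabL 15 yaw -3.13 y at .58 0.011 at .627 0.0084 0.0004
tabR 16 yaw -0.23 y at .58 -0.0277 at .627 -0.0279 0.0001
jaw yaw -2.8879360375317447 [ 0.00148096 -0.00129218 -0.99999807]
```

Emit:
{"api": "apply_moves", "payload": {
  "rows": [
    [[6,-0.6,0,-0.002,0,0,0.2],[12,-1.2,0,-0.005,0,0,0.2],[16,-1.2,0,-0.005,0,0,0.2],[17.5,-1.2,0,-0.005,0,0,0.2],[17.5,-1.2,0,-0.005,0,0,0.2],[17.5,-1.2,0,-0.005,0,0,0.2]]
  ]
}}

```text
time: 8.05
ee_pos: [0.4565, -0.0027, 0.044]
tcp_rot: [-37.7, 89.9, -40.3]
wrist_force: [-0.3, 0.4, 0.6]
opening: 0.0281
```

```bash
cat > s.py <<'E'
from look import *
o=get_obs();R=Rm(o["tcp_rot"])
print(o["time"],o["ee_pos"].round(4),o["wrist_force"].round(2),o["torque"].round(3),"yaw",(np.rad2deg(np.arctan2(R[1,1],R[0,1]))-90).round(2),R[:,0].round(4),o["opening"])
E
python3 s.py; python3 - <<'E'
from look import *
p=shot("side","side6",(240,230,360,310),6)
p=shot("top","top6",(280,200,310,240),15)
E
```

```text
8.05 [ 0.4565 -0.0027  0.044 ] [-0.32  0.36  0.6 ] [-0.012  0.056  0.068] yaw -2.6 [ 0.0015 -0.0013 -1.    ] 0.028143241342580522
```

View pics/side6.png

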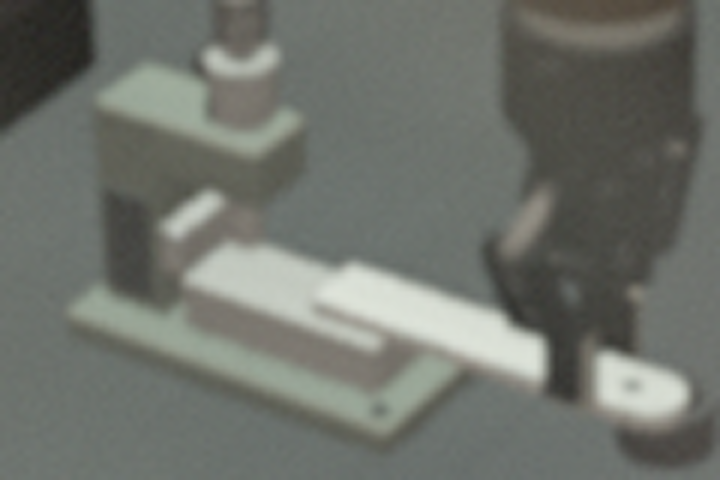

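View pics/top6.png

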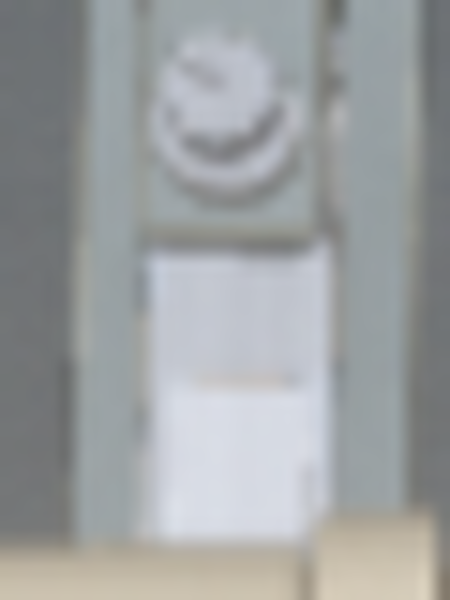

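Emit:
{"api": "apply_moves", "payload": {
  "rows": [
    [[-0.8,-0.7,0,0,0,0,0.2],[-0.8,-0.7,8,0,0,0,0.2],[-0.8,-0.7,16,0,0,0,0.2],[-0.8,-0.7,24,0,0,0,0.2],[-0.8,-0.7,32,0,0,0,0.2],[-0.8,-0.7,32,0,0,0,0.2]]
  ]
}}

```text
time: 8.75
ee_pos: [0.4895, -0.0049, 0.0448]
tcp_rot: [-33.3, 89.9, -35.9]
wrist_force: [-0.3, -0.6, -1.4]
opening: 0.0282
```

```bash
python3 s.py
```

```text
8.75 [ 0.4895 -0.0049  0.0448] [-0.28 -0.58 -1.44] [-0.011  0.056  0.028] yaw -2.6 [ 0.0018 -0.0013 -1.    ] 0.02820058049860575
```

Emit:
{"api": "apply_moves", "payload": {
  "rows": [
    [[0,0,8,0,0,0,0.2],[0,0,16,0,0,0,0.2],[0,0,22,0,0,0,0.2],[0,0,22,0,0,0,0.2],[0,0,22,0,0,0,0.2]]
  ]
}}

```text
time: 9.25
ee_pos: [0.5114, -0.0059, 0.0447]
tcp_rot: [-43.6, 89.9, -46.2]
wrist_force: [-0.1, -0.3, -1.2]
opening: 0.0283
```

```bash
python3 s.py; python3 - <<'E'
from look import *
p=shot("side","side7",(240,230,360,310),6)
p=shot("top","top7",(280,200,310,240),15)
E
```

```text
9.25 [ 0.5114 -0.0059  0.0447] [-0.1  -0.31 -1.2 ] [ 0.042  0.048 -0.004] yaw -2.6 [ 0.0013 -0.0013 -1.    ] 0.02825651345754216
```

View pics/side7.png

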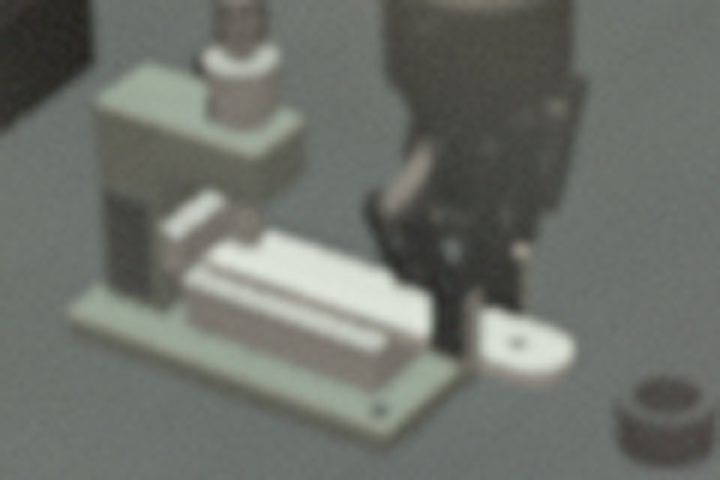

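View pics/top7.png

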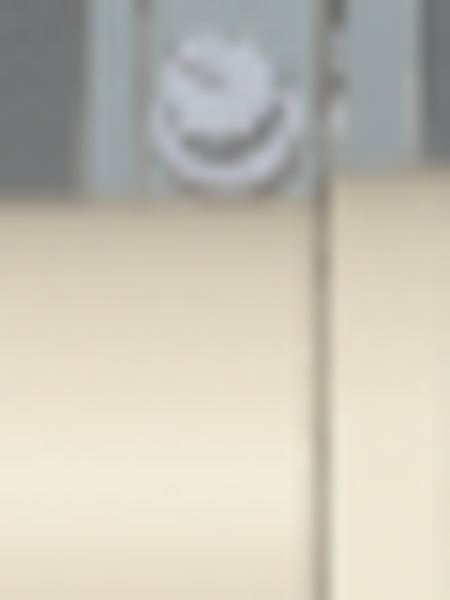

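Emit:
{"api": "apply_moves", "payload": {
  "rows": [
    [[0.6,0,1,0,0,0,0.2],[0.6,0,2,0,0,0,0.2],[0.6,0,3,0,0,0,0.2],[0.6,0,4,0,0,0,0.2],[0.6,0,4,0,0,0,0.2]]
  ]
}}

```text
time: 9.85
ee_pos: [0.5153, -0.006, 0.0442]
tcp_rot: [-36.8, 89.9, -39.4]
wrist_force: [-0.0, -0.2, -1.1]
opening: 0.0281
```

Emit:
{"api": "apply_moves", "payload": {
  "rows": [
    [[0,0,0.4,0,0,0,0.2],[0,0,0.8,0,0,0,0.2],[0,0,1.2,0,0,0,0.2],[0,0,1.2,0,0,0,0.2]]
  ]
}}

```text
time: 10.25
ee_pos: [0.5166, -0.0061, 0.0442]
tcp_rot: [-37.8, 89.9, -40.4]
wrist_force: [-0.1, -0.3, -0.3]
opening: 0.0281
```

Emit:
{"api": "apply_moves", "payload": {
  "rows": [
    [[0,0,0.4,0,0,0,0.2],[0,0,0.8,0,0,0,0.2],[0,0,0.8,0,0,0,0.2]]
  ]
}}

```text
time: 10.55
ee_pos: [0.5174, -0.0061, 0.0442]
tcp_rot: [-36.1, 89.9, -38.7]
wrist_force: [-0.6, 0.3, -1.0]
opening: 0.0278
```

Emit:
{"api": "apply_moves", "payload": {
  "rows": [
    [[0.4,0,0.4,0,0,0,0.2],[0.4,0,0.8,0,0,0,0.2],[0.4,0,0.8,0,0,0,0.2]]
  ]
}}

```text
time: 10.85
ee_pos: [0.5183, -0.0062, 0.0438]
tcp_rot: [-36.6, 89.9, -39.2]
wrist_force: [0.5, -0.2, -1.4]
opening: 0.0282
```

Emit:
{"api": "apply_moves", "payload": {
  "rows": [
    [[0,0,0.4,0,0,0,0.2],[0,0,0.8,0,0,0,0.2],[0,0,0.8,0,0,0,0.2]]
  ]
}}

```text
time: 11.15
ee_pos: [0.5191, -0.0063, 0.0438]
tcp_rot: [-37.7, 89.9, -40.3]
wrist_force: [0.3, -0.8, -0.7]
opening: 0.0281
```

Emit:
{"api": "apply_moves", "payload": {
  "rows": [
    [[0,0,0.4,0,0,0,0.2],[0,0,0.8,0,0,0,0.2],[0,0,0.8,0,0,0,0.2]]
  ]
}}

```text
time: 11.45
ee_pos: [0.52, -0.0063, 0.0438]
tcp_rot: [-36.5, 89.9, -39.1]
wrist_force: [0.6, -0.4, -0.8]
opening: 0.028
```

```bash
python3 s.py
```

```text
11.45 [ 0.52   -0.0063  0.0438] [ 0.58 -0.36 -0.85] [ 0.027 -0.018  0.01 ] yaw -2.6 [ 0.0016 -0.0013 -1.    ] 0.028014252552316033
```

Emit:
{"api": "apply_moves", "payload": {
  "rows": [
    [[0.4,0,0.3,0,0,0,0.2],[0.4,0,0.6,0,0,0,0.2],[0.4,0,0.6,0,0,0,0.2]]
  ]
}}

```text
time: 11.75
ee_pos: [0.5204, -0.0063, 0.0433]
tcp_rot: [-42.9, 89.9, -45.5]
wrist_force: [-1.1, 0.1, -0.3]
opening: 0.028
```

Emit:
{"api": "apply_moves", "payload": {
  "rows": [
    [[0,0,0.3,0,0,0,0.2],[0,0,0.6,0,0,0,0.2],[0,0,0.6,0,0,0,0.2]]
  ]
}}

```text
time: 12.05
ee_pos: [0.5205, -0.0063, 0.043]
tcp_rot: [-89.9, 89.9, -92.5]
wrist_force: [-5.0, 0.8, -1.1]
opening: 0.0281
```

Emit:
{"api": "apply_moves", "payload": {
  "rows": [
    [[0,0,0.3,0,0,0,0.2],[0,0,0.6,0,0,0,0.2],[0,0,0.6,0,0,0,0.2]]
  ]
}}

```text
time: 12.35
ee_pos: [0.5205, -0.0063, 0.0428]
tcp_rot: [-138.3, 89.9, -140.9]
wrist_force: [-5.7, 0.7, -0.4]
opening: 0.0279
```

```bash
python3 s.py;python3 - <<'E'
from look import *
p=shot("side","side8",(240,230,360,310),6)
E
```

```text
12.35 [ 0.5205 -0.0063  0.0428] [-5.73  0.73 -0.36] [ 0.077  1.122 -0.013] yaw -2.6 [-0.0013 -0.0011 -1.    ] 0.02788988174382847
```

View pics/side8.png

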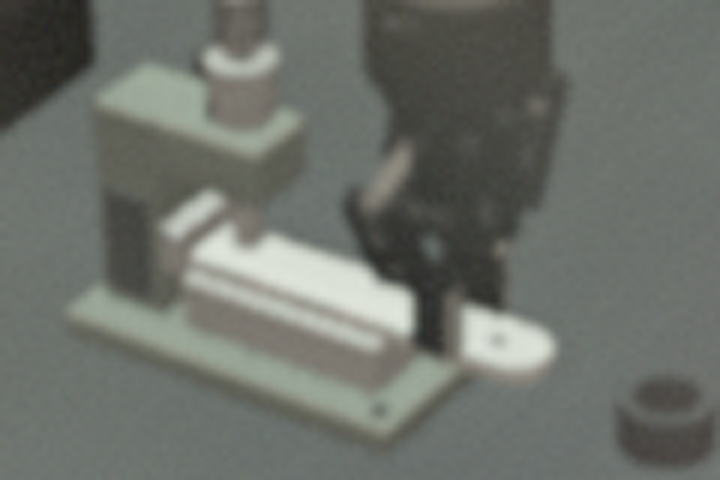

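Emit:
{"api": "apply_moves", "payload": {
  "rows": [
    [[0.3,0,0.55,0,0,0,0.2],[0.3,0,0.55,0,0,0,0.2],[0.3,0,0.55,0,0,0,0.2],[0.3,0,0.55,0,0,0,0.2],[0.3,0,0.55,0,0,0,0.2],[0.3,0,0.55,0,0,0,0.2],[0.3,0,0.55,0,0,0,0.2],[0.3,0,0.55,0,0,0,0.2]]
  ]
}}

```text
time: 13.2
ee_pos: [0.5205, -0.0063, 0.0422]
tcp_rot: [-156.3, 89.8, -158.9]
wrist_force: [-5.8, 1.0, -0.7]
opening: 0.028
```

```bash
python3 s.py
```

```text
13.2 [ 0.5205 -0.0063  0.0422] [-5.76  0.99 -0.67] [ 0.092  1.173 -0.016] yaw -2.6 [-0.0026 -0.001  -1.    ] 0.028040834787295747
```

Emit:
{"api": "apply_moves", "payload": {
  "rows": [
    [[0.4,0,0.5,0,0,0,0.2],[0.4,0,0.5,0,0,0,0.2],[0.4,0,0.5,0,0,0,0.2],[0.4,0,0.5,0,0,0,0.2],[0.4,0,0.5,0,0,0,0.2],[0.4,0,0.5,0,0,0,0.2]]
  ]
}}

```text
time: 13.8
ee_pos: [0.5205, -0.0063, 0.042]
tcp_rot: [-161.2, 89.8, -163.8]
wrist_force: [-7.5, -0.3, 2.5]
opening: 0.028
```

```bash
python3 s.py;python3 - <<'E'
from look import *
p=shot("side","side9",(255,245,345,305),8)
C=cloud(p)
# strap top heights along its centreline & table
G=np.array([.627,-.0087]);a=np.deg2rad(-2.6);R=np.array([[np.cos(a),-np.sin(a)],[np.sin(a),np.cos(a)]])
L=(C[...,:2]-G)@R
for x in np.arange(-.13,.02,.015):
    m=(abs(L[...,0]-x)<.007)&(abs(L[...,1]-.004)<.013)&(C[...,2]>.03)&(C[...,2]<.07);print(round(x,3),m.sum(),np.median(C[m][:,2]).round(4) if m.any() else None)
E
```

```text
13.8 [ 0.5205 -0.0063  0.042 ] [-7.49 -0.27  2.46] [ 0.073  1.403 -0.032] yaw -2.59 [-0.0036 -0.001  -1.    ] 0.02795872154569176
-0.13 38 0.0479
-0.115 45 0.0478
-0.1 4 0.0464
-0.085 16 0.0464
-0.07 52 0.0465
-0.055 46 0.0472
-0.04 43 0.0465
-0.025 44 0.0465
-0.01 52 0.0482
0.005 52 0.048
```

View pics/side9.png

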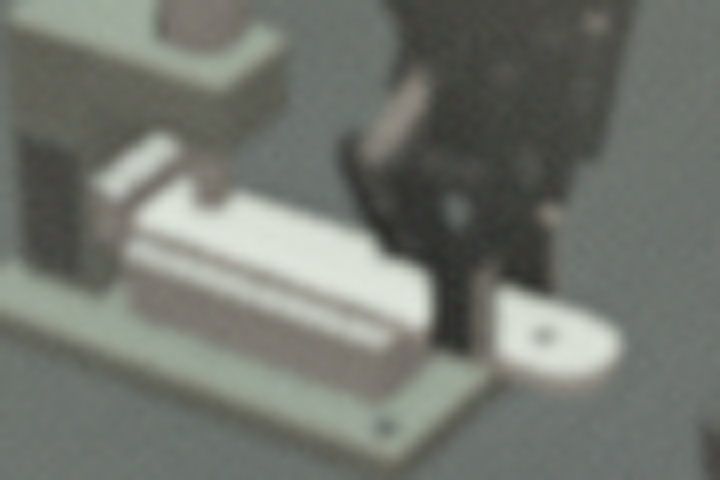

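Emit:
{"api": "apply_moves", "payload": {
  "rows": [
    [[-0.25,0,0.4,0,0,0,0.2],[-0.25,0,0.4,0,0,0,0.2],[-0.25,0,0.4,0,0,0,0.2],[-0.25,0,0.4,0,0,0,0.2],[-0.25,0,0.4,0,0,0,0.2],[-0.25,0,0.4,0,0,0,0.2]]
  ]
}}

```text
time: 14.45
ee_pos: [0.5205, -0.0063, 0.0421]
tcp_rot: [-164.9, 89.7, -167.5]
wrist_force: [-5.9, 0.6, -0.7]
opening: 0.0277
```

```bash
python3 s.py
```

```text
14.45 [ 0.5205 -0.0063  0.0421] [-5.92  0.59 -0.69] [ 0.065  0.987 -0.014] yaw -2.59 [-0.0044 -0.001  -1.    ] 0.027698765591599693
```

Emit:
{"api": "apply_moves", "payload": {
  "rows": [
    [[0,0,0.2,0,0,0,0.2],[0,0,0.2,0,0,0,0.2],[0,0,0.1,0,0,0,0.4],[0,0,0.1,0,0,0,0.5],[0,0,0.1,0,0,0,0.6],[0,0,0.1,0,0,0,0.7],[0,0,0.1,0,0,0,0.7],[0,0,0.1,0,0,0,0.7]]
  ]
}}

```text
time: 15.25
ee_pos: [0.5206, -0.0063, 0.0422]
tcp_rot: [-165.2, 89.8, -167.8]
wrist_force: [0.5, 0.4, -0.2]
opening: 0.0601
```

```bash
python3 s.py;python3 - <<'E'
from look import *
p=shot("side","side10",(255,245,345,305),8)
E
```

```text
15.25 [ 0.5206 -0.0063  0.0422] [ 0.5   0.41 -0.22] [0.01  0.043 0.059] yaw -2.6 [-4.2e-03 -9.0e-04 -1.0e+00] 0.06005897369081002
```

View pics/side10.png

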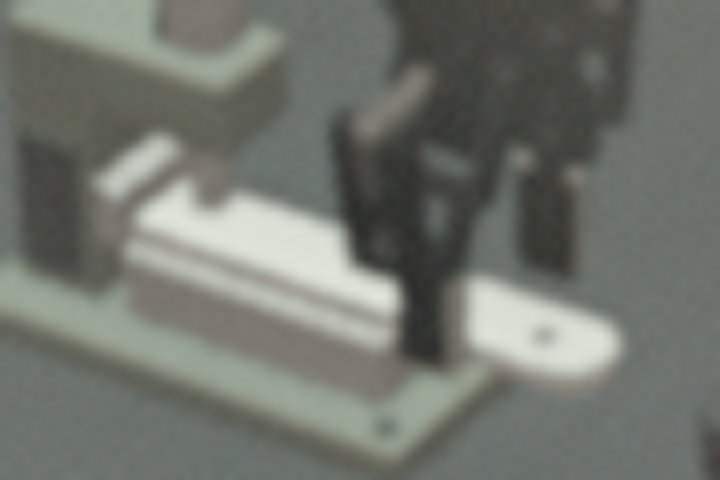

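Emit:
{"api": "apply_moves", "payload": {
  "rows": [
    [[-40,0,0,0,0,0,0.7],[-80,0,0,0,0,0,0.7],[-120,0,0,-0.15,0,0,0.7],[-160,0,0,-0.3,0,0,0.7],[-170,0,0,-0.45,0,0,0.7],[-170,0,0,-0.6,0,0,0.7],[-170,0,0,-0.75,0,0,0.7],[-170,0,0,-0.9,0,0,0.7],[-170,0,0,-1.05,0,0,0.7],[-170,0,0,-1.2,0,0,0.7],[-170,0,0,-1.35,0,0,0.7],[-170,0,0,-1.5,0,0,0.7],[-170,0,0,-1.65,0,0,0.7],[-170,0,0,-1.8,0,0,0.7],[-170,0,0,-1.95,0,0,0.7],[-170,0,0,-2.1,0,0,0.7],[-170,0,0,-2.25,0,0,0.7],[-170,0,0,-2.4,0,0,0.7],[-170,0,0,-2.55,0,0,0.7],[-170,0,0,-2.7,0,0,0.7]]
  ]
}}

```text
time: 17.3
ee_pos: [0.5214, -0.0061, 0.2121]
tcp_rot: [40.3, 89.8, -167.3]
wrist_force: [0.3, 0.3, 0.2]
opening: 0.0599
```

```bash
python3 s.py;python3 - <<'E'
from look import *
o=get_obs();print(o["q"])
p=shot("side","side11",(255,215,345,305),8)
shot("top","top11",(270,190,330,250),10)
tgt=[.6272,-.0102,.215]
delta(o,tgt,down(o["q"][0]+168+90))
for z in(.048,.05,.052,.054,.056,.058,.06):
    print(z,(proj(p,np.array([.6261-.004,-.0069+.0057,z]))-[255,215])*8)
E
```

```text
17.3 [ 0.5214 -0.0061  0.2121] [0.3  0.3  0.16] [0.018 0.057 0.063] yaw -207.54 [-0.0042 -0.001  -1.    ] 0.05985043607094487
[-6.37835011e-01  9.27753030e-01  3.72671219e+00  9.30404187e+01
 -5.73881779e-02 -1.53099980e+02]
shift mm [ -3.3 -45.3 -95.7] rotvec [-0.26   0.004 -0.002] dist 106.0 mm
0.048 [211.84105261 472.7000315 ]
0.05 [211.61420996 467.41050862]
0.052 [211.38706121 462.11384813]
0.054 [211.15960574 456.81003555]
0.056 [210.93184293 451.4990564 ]
0.058 [210.70377216 446.18089614]
0.06 [210.4753928 440.8555402]
```

View pics/side11.png

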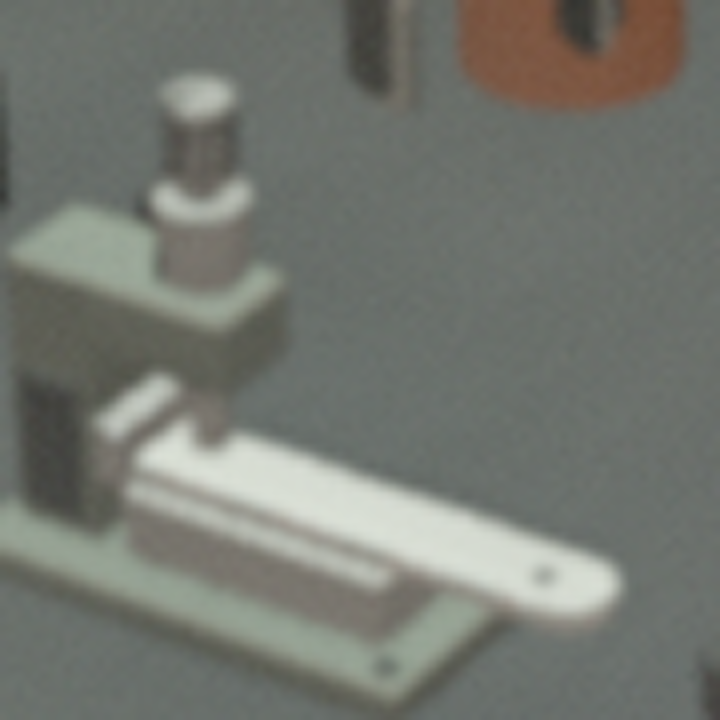

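View pics/top11.png

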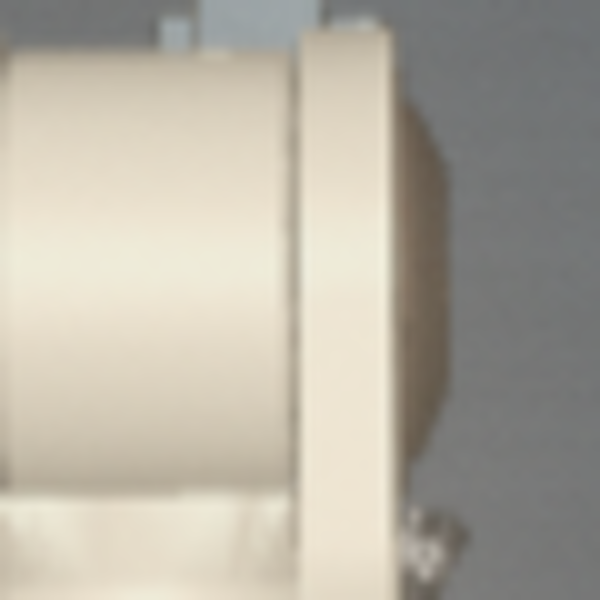

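Emit:
{"api": "apply_moves", "payload": {
  "rows": [
    [[-3,-15,-32,-0.13,0.004,-0.002,0.6],[-3,-30,-64,-0.26,0.004,-0.002,0.6],[-3,-45.3,-95.7,-0.26,0.004,-0.002,0.6],[-3,-45.3,-95.7,-0.26,0.004,-0.002,0.6],[-3,-45.3,-95.7,-0.26,0.004,-0.002,0.6],[-3,-45.3,-95.7,-0.26,0.004,-0.002,0.6]]
  ]
}}

```text
time: 18.0
ee_pos: [0.6266, -0.0106, 0.2151]
tcp_rot: [133.9, 90.0, -59.1]
wrist_force: [-0.8, -0.4, 0.1]
opening: 0.0513
```

```bash
python3 s.py;python3 - <<'E'
from look import *
o=get_obs();print(o["q"])
p=shot("side","side12",(230,170,350,270),6)
print((proj(p,o["ee_pos"])-[230,170])*6)
delta(o,[.6272,-.0102,.154],down(o["q"][0]+168+90))
E
```

```text
18.0 [ 0.6266 -0.0106  0.2151] [-0.85 -0.42  0.05] [0.062 0.046 0.023] yaw -192.99 [ 3.e-04 -5.e-04 -1.e+00] 0.05125288112880324
[-9.54916752e-01  1.55479581e+01  2.03798633e+01  9.48150971e+01
 -2.70336409e-02 -1.67961191e+02]
[297.49897495 261.90973464]
shift mm [61.1 -0.5 -0.5] rotvec [-0.001 -0.    -0.   ] dist 61.0 mm
```

View pics/side12.png

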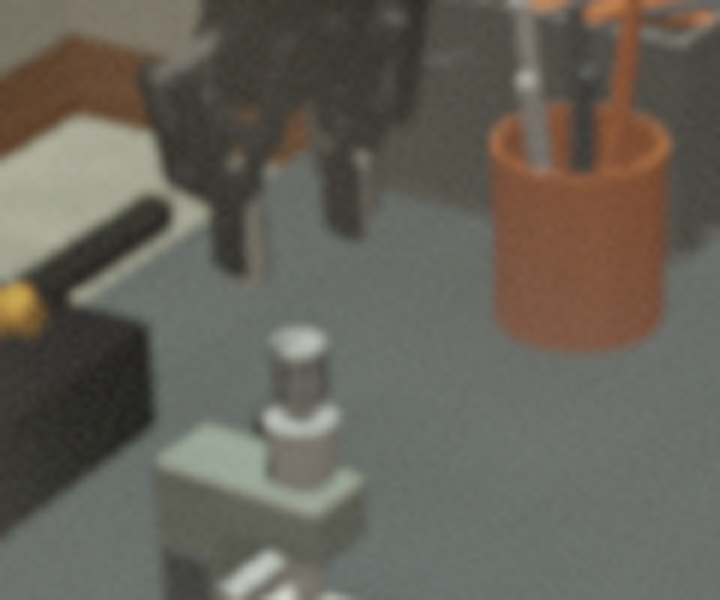

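Emit:
{"api": "apply_moves", "payload": {
  "rows": [
    [[15,-0.5,-0.5,0,0,0,0.6],[30,-0.5,-0.5,0,0,0,0.6],[45,-0.5,-0.5,0,0,0,0.6],[55,-0.5,-0.5,0,0,0,0.6],[60,-0.5,-0.5,0,0,0,0.6],[60,-0.5,-0.5,0,0,0,0.6],[60,-0.5,-0.5,0,0,0,0.6]]
  ]
}}

```text
time: 18.75
ee_pos: [0.6272, -0.0102, 0.1564]
tcp_rot: [178.7, 89.9, -14.3]
wrist_force: [-0.3, 0.5, 0.4]
opening: 0.0512
```

```bash
python3 s.py;python3 - <<'E'
from look import *
p=shot("side","side13",(230,170,350,270),6)
E
```

```text
18.75 [ 0.6272 -0.0102  0.1564] [-0.27  0.5   0.44] [0.009 0.022 0.046] yaw -192.97 [ 2.e-03 -5.e-04 -1.e+00] 0.051242092646883085
```

View pics/side13.png

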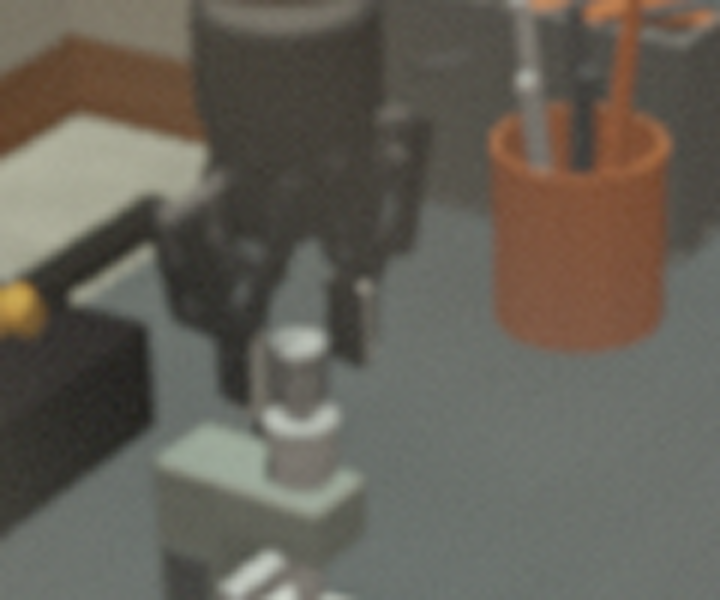

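Emit:
{"api": "apply_moves", "payload": {
  "rows": [
    [[2.5,0,0,0,0,0,0.5],[2.5,0,0,0,0,0,0.4],[2.5,0,0,0,0,0,0.3],[2.5,0,0,0,0,0,0.1],[2.5,0,0,0,0,0,0.1],[2.5,0,0,0,0,0,0.1],[2.5,0,0,0,0,0,0.1],[2.5,0,0,0,0,0,0.1]]
  ],
  "newtons": 35
}}

```text
time: 19.6
ee_pos: [0.6276, -0.0097, 0.1543]
tcp_rot: [-159.8, 89.8, 7.3]
wrist_force: [0.6, 5.1, 2.7]
opening: 0.0206
```

```bash
python3 s.py
```

```text
19.6 [ 0.6276 -0.0097  0.1543] [0.64 5.1  2.71] [ 1.138 -0.157 -0.012] yaw -192.95 [ 2.9e-03  4.0e-04 -1.0e+00] 0.020577190659703475
```

Emit:
{"api": "apply_moves", "payload": {
  "rows": [
    [[0,-0.2,0,0,0,0,0.1],[0,-0.2,0,0.08,0,0,0.1],[0,-0.2,0,0.16,0,0,0.1],[0,-0.2,0,0.24,0,0,0.1],[0,-0.2,0,0.32,0,0,0.1],[0,-0.2,0,0.4,0,0,0.1],[0,-0.2,0,0.4,0,0,0.1]]
  ]
}}

```text
time: 20.3
ee_pos: [0.6275, -0.0098, 0.1543]
tcp_rot: [-149.3, 89.8, -5.2]
wrist_force: [-1.0, 1.0, 2.8]
opening: 0.0211
```

```bash
python3 s.py
```

```text
20.3 [ 0.6275 -0.0098  0.1543] [-1.01  1.02  2.81] [ 0.108  0.226 -0.032] yaw -215.95 [ 2.6e-03 -2.0e-04 -1.0e+00] 0.021123482556600563
```

Emit:
{"api": "apply_moves", "payload": {
  "rows": [
    [[0,0,0,0.08,0,0,0.1],[0,0,0,0.16,0,0,0.1],[0,0,0,0.24,0,0,0.1],[0,0,0,0.32,0,0,0.1],[0,0,0,0.4,0,0,0.1],[0,0,0,0.48,0,0,0.1],[0,0,0,0.56,0,0,0.1],[0,0,0,0.64,0,0,0.1]]
  ]
}}

```text
time: 21.1
ee_pos: [0.627, -0.0101, 0.1543]
tcp_rot: [-138.2, 89.9, -30.9]
wrist_force: [-2.9, 0.7, 2.8]
opening: 0.021
```

```bash
python3 s.py; python3 - <<'E'
from look import *
p=shot("side","side14",(255,190,345,305),6);o=get_obs();print(o["q"],o["joint_efforts"][5],o["torque"])
E
```

```text
21.1 [ 0.627  -0.0101  0.1543] [-2.9   0.69  2.81] [0.148 0.621 0.098] yaw -252.66 [ 1.5e-03 -9.0e-04 -1.0e+00] 0.0210357012211067
[-9.05823396e-01  1.47010550e+01  1.26188220e+01  8.78252492e+01
 -4.76966449e-02 -1.07967869e+02] -0.8233236148953438 [ 0.11152102  0.63109538 -0.04206465]
```

View pics/side14.png

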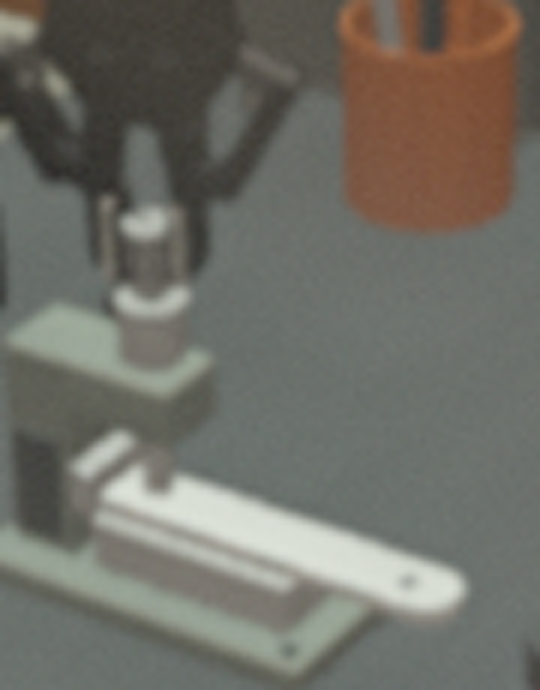

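Emit:
{"api": "apply_moves", "payload": {
  "rows": [
    [[0,0.4,0,0.08,0,0,0.1],[0,0.4,0,0.16,0,0,0.1],[0,0.4,0,0.24,0,0,0.1],[0,0.4,0,0.32,0,0,0.1],[0,0.4,0,0.4,0,0,0.1],[0,0.4,0,0.48,0,0,0.1],[0,0.4,0,0.56,0,0,0.1],[0,0.4,0,0.64,0,0,0.1]]
  ]
}}

```text
time: 21.95
ee_pos: [0.6263, -0.0101, 0.1543]
tcp_rot: [-100.8, 89.9, -30.4]
wrist_force: [-2.8, 2.6, 2.8]
opening: 0.0206
```

```bash
cat > r.py <<'E'
from h import *
from workcell import get_obs
o=get_obs();R=Rm(o["tcp_rot"])
f=o["wrist_force"];print(o["time"],"q6",o["q"][5].round(2),"turned",np.deg2rad(o["q"][5]+167.96).round(3),"Tz",o["torque"][2].round(3),"e6",o["joint_efforts"][5].round(3),"F",f.round(1),"Ftool",(R.T@f).round(1),o["ee_pos"].round(4))
E
python3 r.py
```

```text
21.95 q6 -71.35 turned 1.686 Tz 0.074 e6 -1.249 F [-2.8  2.6  2.8] Ftool [-2.8  3.5  1.5] [ 0.6263 -0.0101  0.1543]
```

Emit:
{"api": "apply_moves", "payload": {
  "rows": [
    [[0,0,0,0.06,0,0,0.1],[0,0,0,0.12,0,0,0.1],[0,0,0,0.18,0,0,0.1]]
  ]
}}

```text
time: 22.25
ee_pos: [0.6262, -0.01, 0.1543]
tcp_rot: [-91.7, 90.0, -31.5]
wrist_force: [-1.7, 2.8, 2.0]
opening: 0.0207
```

```bash
python3 r.py
```

```text
22.25 q6 -61.12 turned 1.865 Tz 0.081 e6 -0.919 F [-1.7  2.8  2. ] Ftool [-2.   2.9  1.6] [ 0.6262 -0.01    0.1543]
```

Emit:
{"api": "apply_moves", "payload": {
  "rows": [
    [[0,0,0,0.06,0,0,0.1],[0,0,0,0.12,0,0,0.1],[0,0,0,0.18,0,0,0.1]]
  ]
}}

```text
time: 22.55
ee_pos: [0.626, -0.0099, 0.1543]
tcp_rot: [-69.8, 90.0, -19.8]
wrist_force: [-1.8, 2.8, 1.5]
opening: 0.0209
```

```bash
python3 r.py
```

```text
22.55 q6 -50.89 turned 2.043 Tz 0.038 e6 -0.921 F [-1.8  2.8  1.5] Ftool [-1.5  3.2  1. ] [ 0.626  -0.0099  0.1543]
```

Emit:
{"api": "apply_moves", "payload": {
  "rows": [
    [[0,0.3,0.1,0.06,0,0,0.1],[0,0.3,0.1,0.12,0,0,0.1],[0,0.3,0.1,0.18,0,0,0.1]]
  ]
}}

```text
time: 22.85
ee_pos: [0.6259, -0.0097, 0.1543]
tcp_rot: [-71.0, 90.0, -31.3]
wrist_force: [-0.2, 1.9, 1.5]
opening: 0.0208
```

```bash
python3 r.py;python3 - <<'E'
from look import *
p=shot("side","side15",(255,230,345,305),8)
E
```

```text
22.85 q6 -40.64 turned 2.222 Tz 0.077 e6 -0.922 F [-0.2  1.9  1.5] Ftool [-1.5  1.5  1.1] [ 0.6259 -0.0097  0.1543]
```

View pics/side15.png

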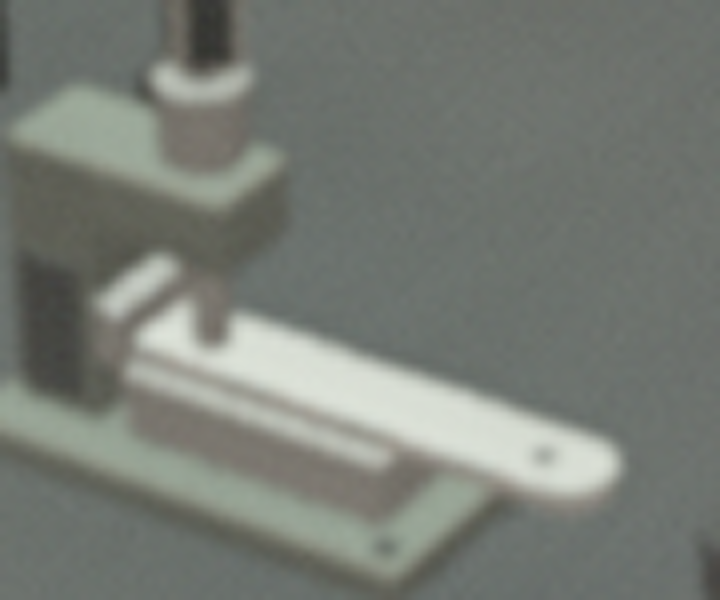

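Emit:
{"api": "apply_moves", "payload": {
  "rows": [
    [[0,0.1,0,0.06,0,0,0.1],[0,0.1,0,0.12,0,0,0.1],[0,0.1,0,0.18,0,0,0.1]]
  ]
}}

```text
time: 23.2
ee_pos: [0.6258, -0.0096, 0.1543]
tcp_rot: [-45.0, 90.0, -15.6]
wrist_force: [-0.4, 2.2, 1.9]
opening: 0.0209
```

```bash
python3 r.py
```

```text
23.2 q6 -30.22 turned 2.404 Tz 0.116 e6 -0.868 F [-0.4  2.2  1.9] Ftool [-1.9  2.1  0.7] [ 0.6258 -0.0096  0.1543]
```

Emit:
{"api": "apply_moves", "payload": {
  "rows": [
    [[0,0,0,0.06,0,0,0.1],[0,0,0,0.12,0,0,0.1],[0,0,0,0.18,0,0,0.1]]
  ]
}}

```text
time: 23.5
ee_pos: [0.6258, -0.0094, 0.1543]
tcp_rot: [5.6, 90.0, 24.7]
wrist_force: [-1.1, 2.4, 2.1]
opening: 0.0208
```

```bash
python3 r.py
```

```text
23.5 q6 -20.03 turned 2.582 Tz 0.135 e6 -0.87 F [-1.1  2.4  2.1] Ftool [-2.1  2.6 -0.2] [ 0.6258 -0.0094  0.1543]
```

Emit:
{"api": "apply_moves", "payload": {
  "rows": [
    [[0,0,0,0.06,0,0,0.1],[0,0,0,0.12,0,0,0.1],[0,0,0,0.18,0,0,0.1]]
  ]
}}

```text
time: 23.8
ee_pos: [0.6258, -0.0093, 0.1543]
tcp_rot: [46.6, 90.0, 55.6]
wrist_force: [-0.5, 2.4, 1.9]
opening: 0.0207
```

```bash
python3 r.py
```

```text
23.8 q6 -9.83 turned 2.76 Tz 0.145 e6 -0.87 F [-0.5  2.4  1.9] Ftool [-1.9  2.5 -0.1] [ 0.6258 -0.0093  0.1543]
```

```bash
python3 - <<'E'
from look import *
p=shot("side","side16",(255,230,345,305),8)
for t in("side11","side14","side15","side16"):
    g=np.load(t+".npz")["pixels"].astype(float).mean(-1)
    print(t,g[262:280,279:284].mean(1).round(0).astype(int))
E
python3 r.py
```

```text
side11 [ 91  94 103 109 113 118 120 128 150 184 207 215 215 204 180 160 165 176]
side14 [ 92  96 103 111 116 119 123 126 131 151 184 209 215 207 181 162 168 178]
side15 [ 92  96 103 111 115 119 122 127 130 133 148 180 204 204 182 162 168 178]
side16 [ 93  95 103 111 115 119 123 127 130 133 147 180 204 204 182 162 168 178]
23.85 q6 -9.62 turned 2.764 Tz -0.041 e6 -0.515 F [-0.8  2.3  1.7] Ftool [-1.7  2.4 -0.4] [ 0.6258 -0.0093  0.1543]
```

View pics/side16.png

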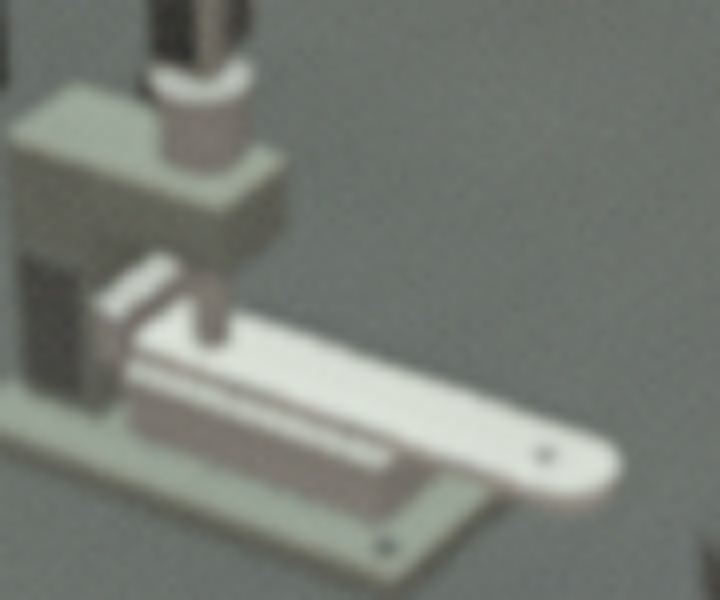

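Emit:
{"api": "apply_moves", "payload": {
  "rows": [
    [[0,0.2,0,0.06,0,0,0.1],[0,0.2,0,0.12,0,0,0.1],[0,0.2,0,0.18,0,0,0.1],[0,0.2,0,0.24,0,0,0.1],[0,0.2,0,0.3,0,0,0.1],[0,0.2,0,0.36,0,0,0.1],[0,0.2,0,0.42,0,0,0.1],[0,0.2,0,0.48,0,0,0.1]]
  ]
}}

```text
time: 24.65
ee_pos: [0.6258, -0.0089, 0.1543]
tcp_rot: [77.1, 89.9, 58.5]
wrist_force: [0.6, 3.0, 1.7]
opening: 0.0207
```

```bash
python3 r.py
```

```text
24.65 q6 17.76 turned 3.241 Tz 0.161 e6 -0.868 F [0.6 3.  1.7] Ftool [-1.7  3.  -0.4] [ 0.6258 -0.0089  0.1543]
```

Emit:
{"api": "apply_moves", "payload": {
  "rows": [
    [[0,0,0,0.06,0,0,0.1],[0,0,0,0.12,0,0,0.1],[0,0,0,0.18,0,0,0.1],[0,0,0,0.24,0,0,0.1],[0,0,0,0.3,0,0,0.1],[0,0,0,0.36,0,0,0.1],[0,0,0,0.42,0,0,0.1],[0,0,0,0.48,0,0,0.1]]
  ]
}}

```text
time: 25.45
ee_pos: [0.6261, -0.0086, 0.1543]
tcp_rot: [99.9, 89.9, 54.0]
wrist_force: [0.9, 4.3, 1.5]
opening: 0.0209
```

```bash
python3 r.py
```

```text
25.45 q6 45.12 turned 3.719 Tz 0.145 e6 -0.868 F [0.9 4.3 1.5] Ftool [-1.5  3.6 -2.5] [ 0.6261 -0.0086  0.1543]
```

Emit:
{"api": "apply_moves", "payload": {
  "rows": [
    [[0,0.2,-0.1,0.05,0,0,0.1],[0,0.2,-0.1,0.07,0,0,0.1],[0,0.2,-0.1,0.07,0,0,0.1],[0,0.2,-0.1,0.07,0,0,0.1]]
  ]
}}

```text
time: 25.85
ee_pos: [0.6262, -0.0084, 0.1543]
tcp_rot: [103.0, 89.9, 53.2]
wrist_force: [-1.4, 0.7, 0.6]
opening: 0.0209
```

```bash
python3 r.py
```

```text
25.85 q6 49.01 turned 3.787 Tz 0.109 e6 0.103 F [-1.4  0.7  0.6] Ftool [-0.6 -0.6 -1.4] [ 0.6262 -0.0084  0.1543]
```

Emit:
{"api": "apply_moves", "payload": {
  "rows": [
    [[0,0,0,0,0,0,0.3],[0,0,0,0,0,0,0.45],[0,0,0,0,0,0,0.6],[0,0,0,0,0,0,0.6],[0,0,0,0,0,0,0.6],[0,0,0,0,0,0,0.6]]
  ]
}}

```text
time: 26.45
ee_pos: [0.6262, -0.0084, 0.1543]
tcp_rot: [103.7, 89.9, 53.9]
wrist_force: [-0.9, -0.2, 0.4]
opening: 0.0512
```

```bash
python3 r.py; python3 - <<'E'
from look import *
p=shot("side","side17",(230,170,350,270),6)
E
```

```text
26.45 q6 49.01 turned 3.787 Tz -0.047 e6 -0.002 F [-0.9 -0.2  0.4] Ftool [-0.4 -0.8 -0.5] [ 0.6262 -0.0084  0.1543]
```

View pics/side17.png

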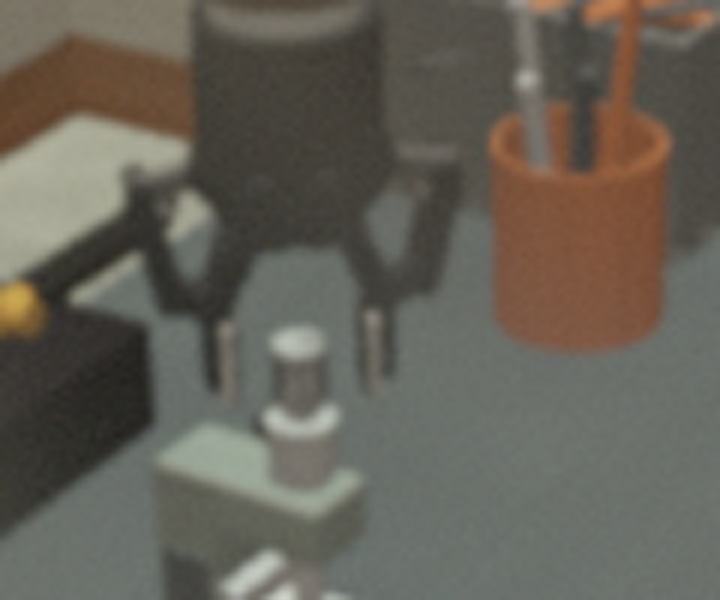

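Emit:
{"api": "apply_moves", "payload": {
  "rows": [
    [[-20,0,0,0,0,0,0.6],[-50,0,0,0,0,0,0.6],[-90,0,0,0,0,0,0.6],[-90,-38,-32,0,0,0,0.6],[-90,-76,-64,0,0,0,0.6],[-90,-115,-96,0,0,0,0.6],[-90,-154,-128,0,0,0,0.6],[-90,-154,-128,0,0,0,0.6],[-90,-154,-128,0,0,0,0.6]]
  ]
}}

```text
time: 27.4
ee_pos: [0.4254, -0.0101, 0.245]
tcp_rot: [69.1, 89.8, 19.2]
wrist_force: [0.3, 0.7, 0.4]
opening: 0.0513
```

```bash
python3 r.py; python3 - <<'E'
from look import *
shot("side","side18",(230,200,350,300),6)
shot("top","top18",(275,190,325,260),9)
E
```

```text
27.4 q6 48.4 turned 3.776 Tz 0.002 e6 -0.008 F [0.3 0.7 0.4] Ftool [-0.4  0.7 -0.4] [ 0.4254 -0.0101  0.245 ]
```

View pics/side18.png

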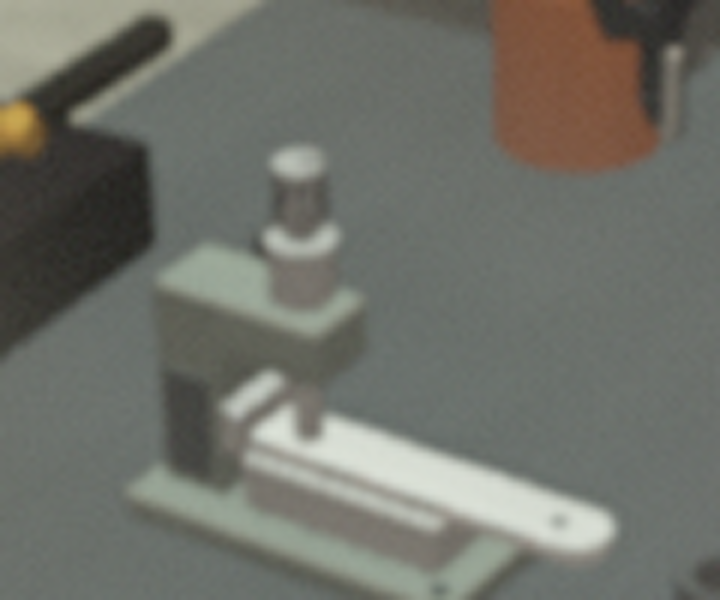

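View pics/top18.png

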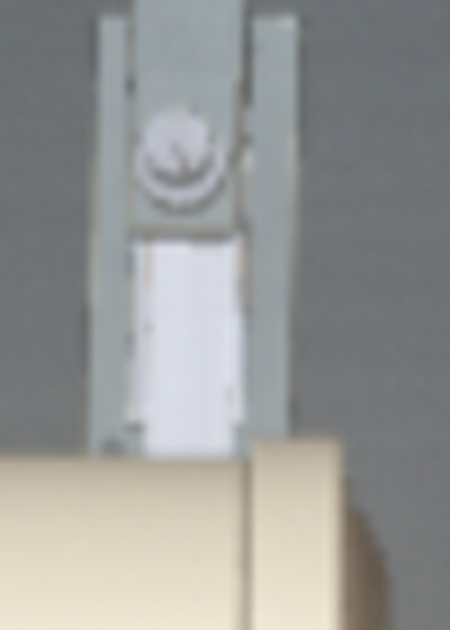

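```bash
python3 - <<'E'
from h import *
p=dict(np.load("top18.npz"));g=p["pixels"].astype(float).mean(-1);b=p["pixels"].astype(float)
for v in range(215,241,2): print(v,[int(x) for x in g[v:v+2,286:306].mean(0)])
im=cv2.resize(p["pixels"][210:245,280:310,::-1],None,fx=20,fy=20,interpolation=cv2.INTER_NEAREST);im=cv2.convertScaleAbs(im,alpha=2.2,beta=-250);cv2.imwrite("pics/z18.png",im)
s=dict(np.load("side18.npz"));im=cv2.resize(s["pixels"][245:305,260:340,::-1],None,fx=10,fy=10,interpolation=cv2.INTER_CUBIC);cv2.imwrite("pics/zs18.png",im)
E
```

```text
215 [158, 159, 156, 141, 145, 139, 146, 148, 149, 149, 143, 140, 140, 141, 148, 151, 133, 152, 155, 155]
217 [158, 157, 155, 153, 194, 190, 214, 217, 218, 218, 208, 205, 206, 206, 211, 184, 146, 153, 156, 157]
219 [158, 157, 155, 149, 193, 194, 217, 220, 220, 220, 218, 218, 218, 219, 215, 183, 149, 154, 156, 157]
221 [160, 159, 159, 162, 194, 201, 217, 220, 221, 221, 219, 218, 219, 218, 215, 176, 146, 153, 156, 156]
223 [159, 159, 158, 164, 195, 206, 218, 220, 221, 220, 219, 218, 218, 219, 216, 187, 144, 153, 155, 156]
225 [159, 159, 159, 164, 193, 197, 217, 220, 221, 221, 219, 218, 218, 220, 220, 204, 153, 155, 157, 158]
227 [160, 160, 158, 153, 193, 204, 218, 221, 221, 221, 219, 218, 219, 220, 222, 205, 161, 157, 157, 158]
229 [160, 160, 160, 168, 195, 206, 219, 221, 222, 220, 219, 218, 219, 221, 222, 204, 161, 158, 158, 158]
231 [160, 160, 161, 176, 197, 209, 219, 221, 222, 221, 220, 218, 219, 221, 220, 203, 161, 158, 159, 159]
233 [160, 161, 162, 179, 198, 212, 219, 221, 222, 220, 220, 218, 219, 219, 206, 206, 164, 158, 160, 160]
235 [159, 162, 166, 187, 196, 214, 220, 221, 221, 220, 220, 218, 219, 220, 213, 205, 169, 161, 161, 160]
237 [158, 154, 159, 152, 159, 203, 219, 221, 221, 220, 219, 218, 219, 220, 206, 168, 160, 157, 158, 158]
239 [141, 133, 143, 156, 163, 192, 205, 207, 207, 205, 205, 204, 205, 204, 193, 164, 160, 170, 168, 168]
```

View pics/z18.png

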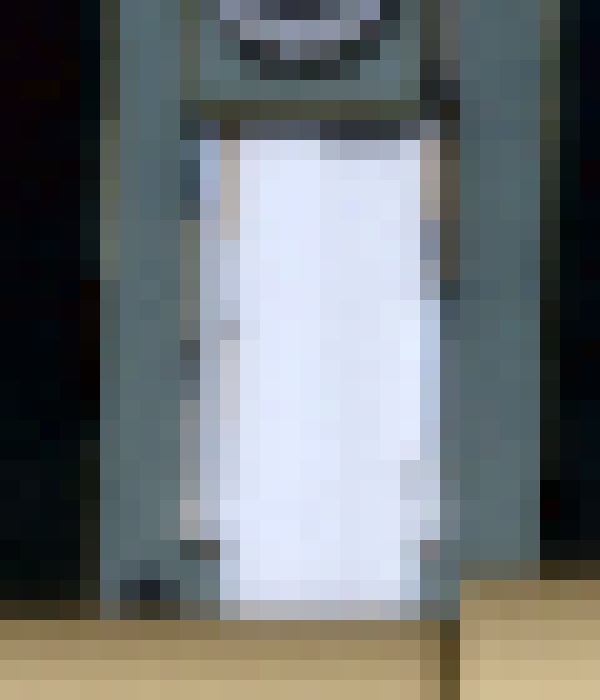

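View pics/zs18.png

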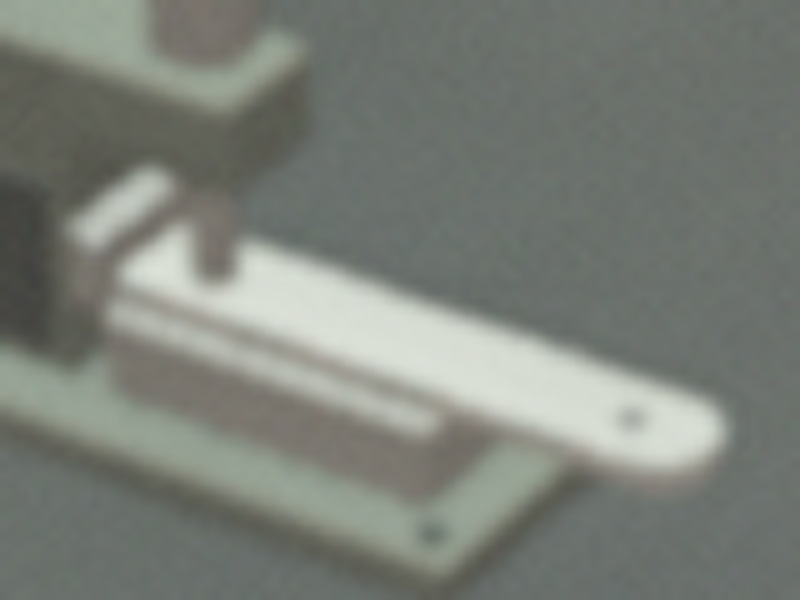

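```bash
python3 - <<'E'
from h import *
p=dict(np.load("top18.npz"))
for u,v in((295.6,237.5),(296.1,220),(296.0,225)):
    X=plane(p,u,v,.048);cl=-.0101-.0454*(X[0]-.627);print(X.round(4),"centreline y",round(cl,4),"off mm",round((X[1]-cl)*1000,2))
E
```

```text
[ 0.5467 -0.0086  0.048 ] centreline y -0.0065 off mm -2.1
[ 0.6027 -0.011   0.048 ] centreline y -0.009 off mm -2.04
[ 0.5867 -0.0105  0.048 ] centreline y -0.0083 off mm -2.19
```

```bash
python3 - <<'E'
from h import *
s=dict(np.load("side18.npz"));g=s["pixels"].astype(float).mean(-1)
for u in(286,290,294,298): print(u,list(zip(range(264,296),g[264:296,u-1:u+2].mean(1).round(0).astype(int))))
def toy(u,v,z):
    X=plane(s,u,v,z);a=np.deg2rad(-2.6);d=X[:2]-np.array([.6272,-.0102]);return np.array([d[0]*np.cos(a)+d[1]*np.sin(a),-d[0]*np.sin(a)+d[1]*np.cos(a)])*1000
# predicted rows for y lateral values
for u in(286,290,294,298):
    v=np.arange(264,296,.05)
    for nm,z in(("top48",.048),("tab40",.04)):
        Y=np.array([toy(u,x,z)[1] for x in v]);print(u,nm,{yy:round(float(np.interp(yy,Y,v)),2) for yy in(-18,-15,-12,11,13,15,17,20)})
E
```

```text
286 [(264, np.int64(108)), (265, np.int64(111)), (266, np.int64(109)), (267, np.int64(108)), (268, np.int64(116)), (269, np.int64(151)), (270, np.int64(190)), (271, np.int64(212)), (272, np.int64(215)), (273, np.int64(216)), (274, np.int64(217)), (275, np.int64(218)), (276, np.int64(215)), (277, np.int64(200)), (278, np.int64(170)), (279, np.int64(152)), (280, np.int64(168)), (281, np.int64(179)), (282, np.int64(165)), (283, np.int64(137)), (284, np.int64(119)), (285, np.int64(117)), (286, np.int64(118)), (287, np.int64(116)), (288, np.int64(118)), (289, np.int64(128)), (290, np.int64(141)), (291, np.int64(151)), (292, np.int64(154)), (293, np.int64(152)), (294, np.int64(146)), (295, np.int64(130))]
290 [(264, np.int64(110)), (265, np.int64(110)), (266, np.int64(109)), (267, np.int64(108)), (268, np.int64(106)), (269, np.int64(111)), (270, np.int64(139)), (271, np.int64(182)), (272, np.int64(208)), (273, np.int64(215)), (274, np.int64(216)), (275, np.int64(217)), (276, np.int64(218)), (277, np.int64(217)), (278, np.int64(209)), (279, np.int64(185)), (280, np.int64(160)), (281, np.int
[... 1907 characters left out ...]
13: 279.44, 15: 279.97, 17: 280.5, 20: 281.31}
290 top48 {-18: 270.21, -15: 270.97, -12: 271.74, 11: 277.73, 13: 278.26, 15: 278.8, 17: 279.33, 20: 280.13}
290 tab40 {-18: 272.8, -15: 273.56, -12: 274.33, 11: 280.35, 13: 280.89, 15: 281.42, 17: 281.96, 20: 282.76}
294 top48 {-18: 271.62, -15: 272.38, -12: 273.15, 11: 279.17, 13: 279.7, 15: 280.24, 17: 280.77, 20: 281.58}
294 tab40 {-18: 274.21, -15: 274.98, -12: 275.76, 11: 281.8, 13: 282.33, 15: 282.87, 17: 283.41, 20: 284.22}
298 top48 {-18: 273.02, -15: 273.79, -12: 274.56, 11: 280.6, 13: 281.14, 15: 281.67, 17: 282.21, 20: 283.02}
298 tab40 {-18: 275.63, -15: 276.4, -12: 277.18, 11: 283.24, 13: 283.78, 15: 284.32, 17: 284.86, 20: 285.67}
```

```bash
python3 - <<'E'
from h import *
s=dict(np.load("side0.npz"));g=s["pixels"].astype(float).mean(-1)
for u in(286,290,294): print(u,[(v,int(x)) for v,x in zip(range(264,296),g[264:296,u-1:u+2].mean(1))])
C=cloud(dict(np.load("side18.npz")))
E
```

```text
286 [(264, 107), (265, 107), (266, 108), (267, 107), (268, 107), (269, 106), (270, 115), (271, 145), (272, 174), (273, 188), (274, 191), (275, 191), (276, 191), (277, 191), (278, 193), (279, 193), (280, 193), (281, 187), (282, 164), (283, 134), (284, 117), (285, 114), (286, 116), (287, 114), (288, 117), (289, 126), (290, 139), (291, 147), (292, 151), (293, 150), (294, 144), (295, 129)]
290 [(264, 108), (265, 108), (266, 108), (267, 107), (268, 106), (269, 107), (270, 107), (271, 107), (272, 127), (273, 161), (274, 184), (275, 191), (276, 192), (277, 191), (278, 192), (279, 193), (280, 193), (281, 194), (282, 191), (283, 177), (284, 148), (285, 122), (286, 114), (287, 114), (288, 116), (289, 116), (290, 119), (291, 131), (292, 144), (293, 150), (294, 151), (295, 150)]
294 [(264, 109), (265, 108), (266, 107), (267, 108), (268, 107), (269, 107), (270, 106), (271, 107), (272, 106), (273, 118), (274, 149), (275, 179), (276, 191), (277, 192), (278, 192), (279, 192), (280, 192), (281, 194), (282, 195), (283, 194), (284, 186), (285, 163), (286, 133), (287, 116), (288, 115), (289, 115), (290, 116), (291, 117), (292, 125), (293, 139), (294, 149), (295, 153)]
```

```bash
python3 -c "
from workcell import bot
print(bot.job_done())"
```

```text
the job is handed in; nothing more can be done
None
```

The job is handed in at about 27.5 s: the strap is on the gauge table against the stop and nipped. It sits about 2 mm off centre under the spindle.

**What I did**
- I gripped the aluminium strap and slid it in, square end first, in line with the gauge.
- I held it against the stop for about 2 s at 5–7.5 N (5.9 N at the end), then released it.
- I turned the knob clockwise 3.79 rad in a single grip and let go with the strap still nipped.

**What the last checks showed**
- **Nip:** the spindle tip stopped moving in the side camera. At about 2.23 rad of turn, the measured wrist torque rose by about the 0.05 N m expected between a free thimble and a slipping ratchet.
- **Slip:** this works out at about 1.55 rad, close to a quarter turn. It is inferred from joint 6 travel after the nip, not read directly. In the top camera, the mark on the knob had turned by roughly the same total, so the pads did not slip noticeably on the knob.
- **Against the stop:** the strap did not visibly move from release through tightening to hand-in. With the arm in the way of the top camera, I could not see the stop contact from above at the end.
- **Robot:** it is clear of the gauge and touching nothing.
- **Bystanders:** the arm met no unexpected force near them. I took no final full-scene picture to confirm that each one stayed in place.

**What was less than ideal**
- **Centring:** the strap lies about 2 mm to the robot's right of the gauge centreline. The top camera gives 2.1 mm; the side camera gives 2–3 mm, less certain. The angle is within about 0.3° of straight. I left this alone because correcting it would have meant loosening the spindle and adding ratchet slip.
- **Push force:** it reached 7.5 N at one reading, above the requested 5 N or so.

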